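Build the graphite ingot mould and charge the crucible

ROBOT

A 6-joint arm with a two-finger parallel gripper is mounted at the origin on the work surface. World frame = base frame: x ahead of the robot, y to its left, z up, the work surface at z = 0. Lengths are in mm, angles in degrees, forces in N, time in s.
With the tool pointing down it reaches from about 300 to 850 mm from the base axis. Payload 4.2 kg.
Tool frame: the origin (TCP) lies between the finger pads; the fingertips stand 22 mm ahead of it and the grasp point (between the pads) lies 3 mm ahead of it (env.finger_overhang is the distance from the TCP to the fingertips, in mm); z points along the fingers, y is the line along which they close (so a half turn about z gives the same grasp; the last joint's range is limited). The gripper opens to 91 mm and grips with 3 to 60 N. Pads are 32 mm wide; open, the fingers measure 118 mm over their backs; the gripper's body (76 mm by 178 mm) begins 60 mm behind the grasp point.
Start: joints at [68.354, 18.312, 89.639, -0, 72.044, -1.146], TCP at [201.377, 538.602, 196.376] pointing down, gripper open.
Joint ranges: [-177.97, 177.97], [-48.28, 115.42], [12.27, 149.76], [-77.06, 257.06], [2.81, 150.46], [-146.56, 146.56]. Speed limits (degrees/s): [147.25, 147.25, 180, 180, 180, 180].

INTERFACE

Orientations are given as [roll, pitch, yaw] about the fixed x, y, z axes, in that order (R = Rz(yaw) Ry(pitch) Rx(roll)).
In Python, from workcell import state, cams, ticket, look_for, outline_of, env gives the robot as it stands.
- The arm moves only by the tool servo_tool, never from a script. Its argument "steps" is a list of rows, each a list of 3 entries, a list of its own where there are three numbers: the closure in counts, from 0 (fully open) to 255 (shut), then the shift along the tool's x, y, z in mm, then the turn, a rotation vector about the tool's x, y, z in rad. A call has exactly 10 rows; each row shifts and turns the commanded pose from where the row before left it, along the tool's axes as they then stand; what a row does not reach is not made up. A row lasts 1/10 s, in which the tool goes at most 50 mm and 8.59 degrees, less where a joint would pass 70% of its speed; a pose out of reach is approached as far as the arm can. A call with a gripper value outside its range is refused whole. The fingers move at their own pace and stop on an object; "squeeze" is the grip in N (left out, the last holds). Time passes only in rows, so rows that do not move let the fingers close, or fill a call up. It gives the time, the measured TCP pose, the force, the opening and the grip force at its end, in the units of the state.
- state(): the state, without advancing time (a new reading comes with each control period).
- cams.grab_frame(name): name is "scene" or "top"; returns a dict with "color" (400x640x3 uint8, red, green, blue), "z_map" (400x640 float32, mm along the optical axis (not along the pixel's ray), 0 where there is no reading), "fovy" (degrees; the focal length in pixels is half the picture's height over the tangent of half this angle, whatever the lens; pixels are square), "cx", "cy" (the principal point, pixels), "eye" and "rotation" of the camera in the world. Camera axes: x right, y up, looking along -z (the intrinsics and any distortion apply to the point x, -y, -z); pixel columns grow to the right and rows downward; lengths in mm; the calibration is good to about 2 mm. A picture is of the moment at which its call begins.
- ticket.job_done(): hands the job in; it is judged then, once.
Trained networks look in a picture, given as the dict that the camera call returned (one of the last four; its "shot" number tells which), for a name from the list of things; names that differ only in an ending like _2 or _b are one class to them, and where a whole thing is asked for, a point or a joint stands for the part that bears it (a point fixed in the world has none). Each returns a list of dicts, best first, with "confidence" (0 to 1); they miss things now and then, are a little off and sometimes report something else, mostly with a low value. They report only what shows in the picture. A call takes as long as a camera call.
- look_for(picture, thing): "at" ([column, row] in pixels, amid what is visible of it).
- outline_of(picture, thing): "pixels" (400x640 bool, what is visible of it) and "at" ([column, row] in pixels, amid what is visible of it).
The state is a dict: "time_s": time; "qpos": joint angles; "qvel": joint speeds; "effort": joint torques, N m; "ee_pos": TCP position; "ee_rot": TCP orientation; "force": force on the tool from outside, world axes, zero at the start; "torque": the same for the moment, N m; "gripper_width": finger opening in mm; "gripper_force": force on a finger pad.
Only numpy, scipy, OpenCV 4.12 (cv2) and the standard library are available. Lean on these libraries where they do the work, as an engineer would, in place of code of your own. Each camera call takes 0.05 s, during which the arm holds its last target. There are 200 camera calls.

TASK

Get the ingot pour ready. First build the mould on its stand from the graphite plates that are out on the bench, thickest at the bottom (wide channel, two channels, three channels) and the plain cover on top: set each plate face to face on the one below with its end clearly standing out, about 3 cm from its place, then slide it along until it is flush all round, orange pour mouths in line. Then tip the scrap out of the blue tray through the funnel so that all of it lies in the crucible, and set the empty tray back down upright on its cork mat, without disturbing the tools, jar and bottle on the bench.

Things in the scene. Friction and masses are not known exactly. Their poses are not given: they have to be found in the camera images.
- stand: Mould stand, fixed: white firebrick slab 170 x 130 x 25 mm, and centred on it a steel back plate of the same outline and notches as the graphite plates (110 mm along x, 96 mm along y, 15 mm thick), so its upper face is 40 mm above the bench. Origin on the bench under its centre; its orange pour mouth is at the +x edge.
- stand_mouth (a point): Middle of the +x edge of the stand's back plate (its pour mouth), at the height of its upper face.
- sheet_plate: Black graphite mould plate, loose, lying flat; 110 mm (x) x 96 mm (y) x 24 mm thick, origin at its centre (half-way up), z up. Half-way along each long edge is a finger notch 50 mm long and 20 mm deep, so between the notches it is 56 mm wide: grasp it there, across y. Its upper face shows one wide light-grey channel; the orange pour mouth is in the middle of the edge at +x. About 400 g. Absent in some runs.
- bar_plate: Black graphite mould plate, loose, lying flat; 110 mm (x) x 96 mm (y) x 20 mm thick, origin at its centre (half-way up), z up. Half-way along each long edge is a finger notch 50 mm long and 20 mm deep, so between the notches it is 56 mm wide: grasp it there, across y. Its upper face shows two light-grey channels; the orange pour mouth is in the middle of the edge at +x. About 330 g. Absent in some runs.
- wire_plate: Black graphite mould plate, loose, lying flat; 110 mm (x) x 96 mm (y) x 16 mm thick, origin at its centre (half-way up), z up. Half-way along each long edge is a finger notch 50 mm long and 20 mm deep, so between the notches it is 56 mm wide: grasp it there, across y. Its upper face shows three narrow light-grey channels; the orange pour mouth is in the middle of the edge at +x. About 270 g. Absent in some runs.
- cover_plate: Black graphite mould plate, loose, lying flat; 110 mm (x) x 96 mm (y) x 12 mm thick, origin at its centre (half-way up), z up. Half-way along each long edge is a finger notch 50 mm long and 20 mm deep, so between the notches it is 56 mm wide: grasp it there, across y. Its upper face shows no channels: it is the plain cover; the orange pour mouth is in the middle of the edge at +x. About 200 g. Always there.
- sheet_mouth (a point): Pour mouth of the sheet plate: middle of its +x edge, 55 mm from its centre, half-way up.
- bar_mouth (a point): Pour mouth of the bar plate: middle of its +x edge, 55 mm from its centre, half-way up.
- wire_mouth (a point): Pour mouth of the wire plate: middle of its +x edge, 55 mm from its centre, half-way up.
- cover_mouth (a point): Pour mouth of the cover plate: middle of its +x edge, 55 mm from its centre, half-way up.
- crucible: Dark clay crucible on a 130 mm terracotta tile, fixed, with a steel charging funnel on its rim. Origin on the bench on the upright axis. Funnel mouth: 184 mm across outside, its rim 174 mm above the bench; it narrows to about 115 mm across at 124 mm. Crucible: rim 130 mm above the bench, inside about 114 mm across there and about 90 mm across at its floor, 22 mm above the bench. Scrap that rests inside lies below 115 mm.
- tray: Blue steel scrap tray, loose: a pan 140 mm (x) x 100 mm (y) with a 3 mm floor and walls 33 mm high at the back (+x) and both sides; its front edge (-x) is open, the scrap slides out there. A wooden bar, 14 mm (x) x 100 mm (y) x 22 mm high, bridges the pan over its middle. Origin under the centre of the floor. 250 g. Scrap on its floor starts to slide at a tilt of 26 to 36 degrees, so lift it level and tip it by 45 to 50.
- tray_bar (a point): Centre of the tray's wooden bar, 78 mm above the tray's underside: grasp it there from above, across its 14 mm thickness (along the tray's x). Axes as the tray.
- mat: Cork mat of the tray, fixed, 180 mm (x) x 140 mm (y) x 4 mm thick. Origin on the bench under its centre.
- scrap1: Lump of brass scrap, 32 x 22 x 18 mm, 90 g, in the tray at the start; origin at its centre. Absent in some runs.
- scrap2: Lump of brass scrap, 32 x 22 x 18 mm, 90 g, in the tray at the start; origin at its centre. Absent in some runs.
- scrap3: Lump of brass scrap, 32 x 22 x 18 mm, 90 g, in the tray at the start; origin at its centre. Absent in some runs.
- scrap4: Copper casting button, a disc 26 mm across and 20 mm high, 90 g, in the tray at the start; origin at its centre. Absent in some runs.
- scrap5: Copper casting button, a disc 26 mm across and 20 mm high, 90 g, in the tray at the start; origin at its centre. Absent in some runs.
- bottle: Bystander: clear bottle, 52 mm across, 120 mm high, origin under its foot.
- jar: Bystander: glass jar, 60 mm across, 60 mm high, origin under its foot.
- file: Bystander: file with a blue handle, 210 mm long along its x, handle 26 mm thick, origin underneath half-way along.
- hammer: Bystander: hammer lying along its x, 220 mm long, 26 mm high, origin underneath half-way along.
- caliper: Bystander: steel caliper lying flat, 150 mm long along its x, 9 mm high, origin underneath half-way along.

How it is judged (in metres and radians):
On the way, in this order (a step that is already met when the one before it is completed fails the run):
1. the wide-channel plate lies face to face on the stack (or the bare stand), at least 15 mm out of place (contact force between sheet_plate and stand above 0.3 N and horizontal distance between sheet_plate and stand above 0.015 m and angle between sheet_plate's own z axis and vertical below 0.06 rad), for 0.1 s.
2. the wide-channel plate has been slid home, flush with the stack (horizontal distance between sheet_plate and stand below 0.004 m and horizontal distance between sheet_mouth and stand_mouth below 0.006 m and angle between sheet_plate's own z axis and vertical below 0.03 rad and contact force between sheet_plate and stand above 0.3 N), for 0.2 s.
3. the two-channel plate lies face to face on the stack (or the bare stand), at least 15 mm out of place ((contact force between bar_plate and sheet_plate above 0.3 N or contact force between bar_plate and stand above 0.3 N) and horizontal distance between bar_plate and stand above 0.015 m and angle between bar_plate's own z axis and vertical below 0.06 rad), for 0.1 s.
4. the two-channel plate has been slid home, flush with the stack (horizontal distance between bar_plate and stand below 0.004 m and horizontal distance between bar_mouth and stand_mouth below 0.006 m and angle between bar_plate's own z axis and vertical below 0.03 rad and (contact force between bar_plate and sheet_plate above 0.3 N or contact force between bar_plate and stand above 0.3 N)), for 0.2 s.
5. the three-channel plate lies face to face on the stack (or the bare stand), at least 15 mm out of place ((contact force between wire_plate and bar_plate above 0.3 N or contact force between wire_plate and sheet_plate above 0.3 N or contact force between wire_plate and stand above 0.3 N) and horizontal distance between wire_plate and stand above 0.015 m and angle between wire_plate's own z axis and vertical below 0.06 rad), for 0.1 s.
6. the three-channel plate has been slid home, flush with the stack (horizontal distance between wire_plate and stand below 0.004 m and horizontal distance between wire_mouth and stand_mouth below 0.006 m and angle between wire_plate's own z axis and vertical below 0.03 rad and (contact force between wire_plate and bar_plate above 0.3 N or contact force between wire_plate and sheet_plate above 0.3 N or contact force between wire_plate and stand above 0.3 N)), for 0.2 s.
7. the plain cover lies face to face on the stack (or the bare stand), at least 15 mm out of place ((contact force between cover_plate and wire_plate above 0.3 N or contact force between cover_plate and bar_plate above 0.3 N or contact force between cover_plate and sheet_plate above 0.3 N or contact force between cover_plate and stand above 0.3 N) and horizontal distance between cover_plate and stand above 0.015 m and angle between cover_plate's own z axis and vertical below 0.06 rad), for 0.1 s.
8. the plain cover has been slid home, flush with the stack (horizontal distance between cover_plate and stand below 0.004 m and horizontal distance between cover_mouth and stand_mouth below 0.006 m and angle between cover_plate's own z axis and vertical below 0.03 rad and (contact force between cover_plate and wire_plate above 0.3 N or contact force between cover_plate and bar_plate above 0.3 N or contact force between cover_plate and sheet_plate above 0.3 N or contact force between cover_plate and stand above 0.3 N)), for 0.2 s.
9. the tray is tipped over the funnel (angle between tray's own z axis and vertical above 0.35 rad and horizontal distance between tray and crucible below 0.2 m and height (world z) of tray_bar above 0.12 m), for 0.05 s.
10. all scrap lies in the crucible, below its rim (horizontal distance between each of scrap1, scrap2, scrap3, scrap4, scrap5 and crucible below 0.056 m and height (world z) of each of scrap1, scrap2, scrap3, scrap4, scrap5 below 0.115 m), for 0.2 s.
At the end, for the whole second after the job is handed in: Plates stacked in order on the stand, each centre within 4 mm and mouth within 6 mm of the stand's seen from above, flat, at rest; all scrap inside the crucible below its rim; the tray upright, at rest, within 50 mm of its mat's middle (all of step 10 and horizontal distance between each of sheet_plate, bar_plate, wire_plate, cover_plate and stand below 0.004 m and horizontal distance between each of sheet_mouth, bar_mouth, wire_mouth, cover_mouth and stand_mouth below 0.006 m and angle between each of sheet_plate, bar_plate, wire_plate, cover_plate's own z axis and vertical below 0.03 rad and height (world z) of each of sheet_plate, bar_plate, wire_plate, cover_plate above 0.043 m and linear speed of each of sheet_plate, bar_plate, wire_plate, cover_plate, tray below 0.02 m/s and z of each of bar_plate, wire_plate, cover_plate in the frame of sheet_plate above 0.011 m and z of each of wire_plate, cover_plate in the frame of bar_plate above 0.011 m and z of cover_plate in the frame of wire_plate above 0.011 m and horizontal distance between tray and mat below 0.05 m and height (world z) of tray below 0.012 m and angle between tray's own z axis and vertical below 0.06 rad); the robot touches nothing.
It fails at once if a bystander (bottle, jar, file, hammer or caliper) is moved by more than 40 mm (distance of any of bottle, jar, file, hammer, caliper from where it was at the start of the episode above 0.04 m).
Of sheet_plate, bar_plate, wire_plate only 2 to 3 are there at a start; the rules pass over those that are not, and their reading is None.
Of scrap1, scrap2, scrap3, scrap4, scrap5 only 3 to 5 are there at a start; the rules pass over those that are not, and their reading is None.
At some moment in a run one of sheet_plate, bar_plate, wire_plate, cover_plate, tray may be knocked a few centimetres aside while the robot is not near it.
It also fails if it takes over 210 s, if anything falls off the work surface, if the arm or the gripper's body presses on something with over 40 N, if the wrist force passes 120 N, or if a joint passes its speed limit or range.

## Working session

There is one attempt and no reset: what is moved stays moved. The work goes in short steps, Python scripts to look and compute and a tool call to move; the robot and the scene stay as the last step left them, time stands still between calls to the robot, and variables do not carry over. Pictures are saved under pics/ and viewed, at most 14 in all, crops included, and the job is handed in when it is done.

Besides the shell and the picture viewer there is one more tool, called after "Emit:" as a command line: name --argument value ..., lists and objects as JSON in quotes. servo_tool: Moves the arm, as the interface text tells. Its arguments: {"type":"object","properties":{"steps":{"type":"array","items":{"type":"array"}},"squeeze":{"type":"number"}},"required":["steps"]}

```bash
mkdir -p pics; cat > h.py <<'E'
import numpy as np, cv2
from workcell import state, cams, ticket, look_for, outline_of, env
def K(f):
    h=f["color"].shape[0]; return h/2/np.tan(np.radians(f["fovy"])/2)
def world(f,z=None):
    """HxWx3 world points"""
    z=f["z_map"].astype(float); fl=K(f); v,u=np.indices(z.shape)
    c=np.stack([(u-f["cx"])/fl*z,-(v-f["cy"])/fl*z,-z],-1)
    return c@np.array(f["rotation"]).T+np.array(f["eye"])
def proj(f,p):
    c=(np.array(p,float)-f["eye"])@np.array(f["rotation"]); fl=K(f)
    return f["cx"]+fl*c[...,0]/-c[...,2], f["cy"]-fl*c[...,1]/-c[...,2]
def save(f,n,crop=None):
    im=cv2.cvtColor(f["color"],cv2.COLOR_RGB2BGR)
    if crop: a,b,c,d=crop; im=cv2.resize(im[b:d,a:c],None,fx=2,fy=2)
    cv2.imwrite(f"pics/{n}.png",im)
E
python3 - <<'E'
from h import *
for n in ("top","scene"):
    f=cams.grab_frame(n); save(f,n+"0")
    print({k:v for k,v in f.items() if k not in("color","z_map")})
    P=world(f)
    for t in "stand sheet_plate bar_plate wire_plate cover_plate crucible tray mat scrap1 scrap4 bottle jar file hammer caliper".split():
        for o in outline_of(f,t)[:3]:
            m=o["pixels"]&(f["z_map"]>0)
            print(n,t,round(o["confidence"],2),np.round(o["at"]),np.round(np.median(P[m],0)) if m.any() else None,m.sum())
print(state(),env.finger_overhang)
E
```

```text
{'fovy': 43.75011590620611, 'cx': 312.63444434711136, 'cy': 198.72568024210585, 'eye': array([ 390.77772117,  -21.47843076, 1420.37906145]), 'rotation': array([  7.84289022,   0.59059338, -90.78169971]), 'shot': 1}Traceback (most recent call last):
  File "<stdin>", line 5, in <module>
  File "h.py", line 9, in world
    return c@np.array(f["rotation"]).T+np.array(f["eye"])
           ~~~~~~~~~~~~~~~~~~~~~~~~~~~^~~~~~~~~~~~~~~~~~~
ValueError: operands could not be broadcast together with shapes (400,640) (3,)
```

```bash
sed -i 's/np.array(f\["rotation"\])/rot(f["rotation"])/; s/(np.array(p,float)-f\["eye"\])@np.array(f\["rotation"\])/(np.array(p,float)-f["eye"])@rot(f["rotation"])/' h.py
cat >> h.py <<'E'
from scipy.spatial.transform import Rotation
def rot(r): return Rotation.from_euler("xyz",r,degrees=True).as_matrix()
E
python3 - <<'E'
from h import *
for n in ("top","scene"):
    f=cams.grab_frame(n); save(f,n+"0")
    print({k:v for k,v in f.items() if k not in("color","z_map")})
    P=world(f)
    for t in "stand sheet_plate bar_plate wire_plate cover_plate crucible tray mat scrap1 scrap4 bottle jar file hammer caliper".split():
        for o in outline_of(f,t)[:3]:
            m=o["pixels"]&(f["z_map"]>0)
            print(n,t,round(o["confidence"],2),np.round(o["at"]),np.round(np.median(P[m],0)) if m.any() else None,m.sum())
print(state(),env.finger_overhang)
E
```

```text
{'fovy': 43.75011590620611, 'cx': 312.63444434711136, 'cy': 198.72568024210585, 'eye': array([ 390.77772117,  -21.47843076, 1420.37906145]), 'rotation': array([  7.84289022,   0.59059338, -90.78169971]), 'shot': 2}
top stand 0.56 [302. 240.] [469.  18.  28.] 2836
top stand 0.45 [448. 245.] [ 448. -383.   27.] 73
top sheet_plate 0.7 [227. 260.] [412. 227.  24.] 1145
top bar_plate 0.82 [170. 204.] [570. 390.  19.] 1180
top wire_plate 0.83 [171. 262.] [400. 392.  16.] 1129
top cover_plate 0.72 [232. 210.] [564. 227.  12.] 1081
top cover_plate 0.58 [218. 138.] [746. 252.  82.] 376
top crucible 0.65 [396. 170.] [ 654. -235.  139.] 4144
top crucible 0.34 [229. 207.] [568. 227.  12.] 1095
top tray 0.86 [439. 260.] [ 399. -361.   10.] 1738
top mat 0.98 [423. 275.] [ 372. -324.    5.] 1181
top mat 0.2 [171. 206.] [572. 389.  20.] 1150
top scrap1 0.7 [419. 272.] [ 374. -320.    5.] 1132
top scrap1 0.38 [428. 247.] [ 447. -332.   26.] 76
top scrap1 0.37 [440. 263.] [ 398. -361.   25.] 39
top scrap4 0.7 [419. 272.] [ 374. -320.    5.] 1132
top scrap4 0.38 [428. 247.] [ 447. -332.   26.] 76
top s
[... 2028 characters left out ...]
 [770. -37.   7.] 582
{'time_s': 1.65, 'qpos': array([ 6.83525884e+01,  1.83103269e+01,  8.96411040e+01, -1.25671836e-03,
        7.20445830e+01, -1.14511864e+00]), 'qvel': array([-0.00138212, -0.05162628, -0.0568238 , -0.03729482,  0.06637863,
       -0.13797188]), 'effort': array([-8.59277625e-04, -4.12332487e+01, -2.32228607e+01,  7.27213430e-02,
        3.74426704e-02, -4.60769684e-06]), 'ee_pos': array([201.38735174, 538.57354005, 196.37742638]), 'ee_rot': array([1.79996039e+02, 1.27496187e-03, 1.59498094e+02]), 'force': array([-0.29026559, -0.08189139, -0.12342388]), 'torque': array([-0.00671071,  0.0022853 ,  0.07330241]), 'gripper_force': 0.0, 'gripper_width': 90.97900354838428} 22.0
```

View pics/top0.png

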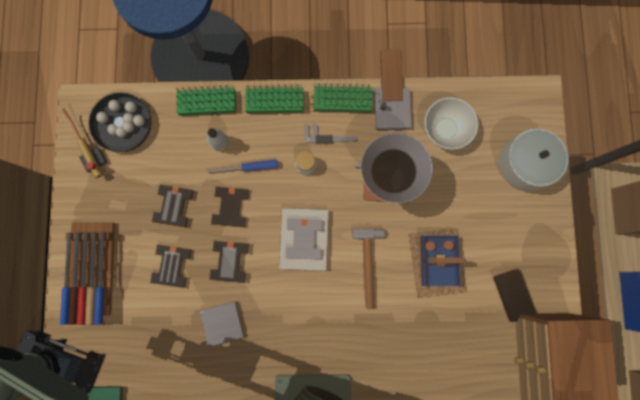

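View pics/scene0.png

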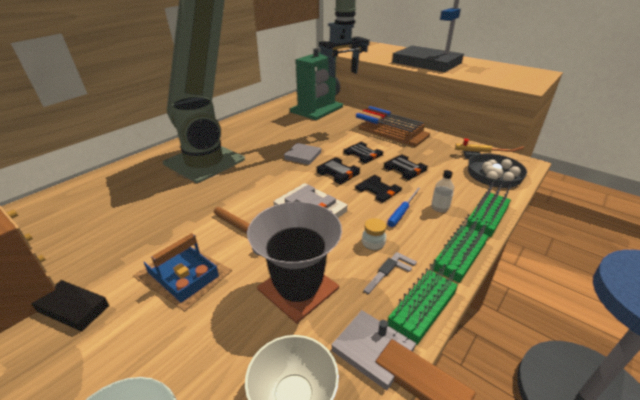

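The top view shows all four plates with mouths up (+x): sheet about (231,260), bar (171,205), wire (171,265) and cover (230,205). The stand is at (303,240), the crucible at (397,170) and the tray on its mat at (440,262). Next I'll fit the poses.

```bash
cat >> h.py <<'E'
TH=dict(sheet=24,bar=20,wire=16,cover=12)
def fit(f,xy,ztop,r=90,tol=4):
    """centre and yaw of a notched plate whose top is at ztop, near xy; by fit of the outline to the height mask"""
    from scipy.optimize import minimize
    P=world(f); m=(np.abs(P[...,2]-ztop)<tol)&(np.hypot(P[...,0]-xy[0],P[...,1]-xy[1])<r)&(f["z_map"]>0)
    n,l,s,c=cv2.connectedComponentsWithStats(m.astype(np.uint8)); k=1+np.argmax(s[1:,4]); m=l==k
    reg=cv2.dilate(m.astype(np.uint8),np.ones((9,9)))>0
    # intersect rays with the ztop plane so that pixels cover the plane evenly
    e=np.array(f["eye"]); d=P[reg]-e; Q=(e+d*((ztop-e[2])/d[:,2])[:,None])[:,:2]; t=m[reg]
    # missing depth -> recompute rays
    c0=Q[t].mean(0)
    def soft(q):
        a=np.radians(q[2]); u=Q-q[:2]; x=np.abs(u[:,0]*np.cos(a)+u[:,1]*np.sin(a)); y=np.abs(-u[:,0]*np.sin(a)+u[:,1]*np.cos(a))
        g=lambda s:1/(1+np.exp(-s/1.0))
        return g(55-x)*g(48-y)*(1-g(25-x)*g(y-28))
    cost=lambda q:((soft(q)-t)**2).mean()
    best=min((minimize(cost,[*c0,a],method="Nelder-Mead",options=dict(initial_simplex=[[c0[0],c0[1],a],[c0[0]+4,c0[1],a],[c0[0],c0[1]+4,a],[c0[0],c0[1],a+4]])) for a in (-15,-5,5,15)),key=lambda r:r.fun)
    return np.round(best.x,2),round(best.fun,3),int(m.sum()),np.round(np.median(P[m][:,2]),1)
E
python3 - <<'E'
from h import *
f=cams.grab_frame("top")
for n,xy,z in (("stand",(469,18),40),("sheet",(412,227),24),("bar",(570,390),20),("wire",(400,392),16),("cover",(564,227),12)):
    print(n,fit(f,xy,z))
P=world(f)
R=np.hypot(P[...,0]-400,P[...,1]+361)<130
for a,b in ((31,42),(60,95)):
    m=R&(P[...,2]>a)&(P[...,2]<b); q=P[m][:,:2].astype(np.float32); print(a,b,len(q),q.mean(0),cv2.minAreaRect(q),q.min(0),q.max(0), np.median(P[m][:,2]))
m=(P[...,2]>165)&(P[...,2]<182)&(np.hypot(P[...,0]-654,P[...,1]+235)<130);q=P[m][:,:2].astype(np.float32);print("fun",cv2.minEnclosingCircle(q))
o=outline_of(f,"mat")
m=R&(P[...,2]>2.2)&(P[...,2]<6.5);q=P[m][:,:2].astype(np.float32);print("mat",cv2.minAreaRect(q))
m=(P[...,2]>8)&(np.hypot(P[...,0]-420,P[...,1]+161)<170)&(np.abs(P[...,1]+161)<60);print("hammer",P[m].min(0),P[m].max(0))
save(f,"tray",(390,215,490,305)); s=cams.grab_frame("scene"); save(s,"trays",(120,220,260,330))
a=cv2.imread("pics/tray.png");b=cv2.imread("pics/trays.png");a=cv2.resize(a,None,fx=1.5,fy=1.5)
h=max(a.shape[0],b.shape[0]);o=np.zeros((h,a.shape[1]+b.shape[1],3),np.uint8);o[:a.shape[0],:a.shape[1]]=a;o[:b.shape[0],a.shape[1]:]=b;cv2.imwrite("pics/t2.png",o)
E
```

```text
stand (array([470.74,  17.64, -15.  ]), np.float64(nan), 907, np.float64(40.3))
sheet (array([411.18, 228.2 , -15.  ]), np.float64(nan), 929, np.float64(24.4))
bar (array([571.25, 391.37, -15.  ]), np.float64(nan), 868, np.float64(20.1))
wire (array([401.67, 393.81, -15.  ]), np.float64(nan), 920, np.float64(16.2))
cover (array([567.2 , 228.52, -15.  ]), np.float64(nan), 863, np.float64(12.1))
31 42 204 [ 419.10202 -362.32327] ((406.7259521484375, -360.0447692871094), (101.49397277832031, 136.69581604003906), 89.10446166992188) [ 337.63367 -411.03497] [ 475.46494 -308.86884] 36.37604008500091
60 95 162 [ 406.254   -355.06375] ((406.66632080078125, -359.927734375), (101.58651733398438, 13.21159839630127), 89.14852142333984) [ 399.44556 -410.65833] [ 413.99448 -309.08246] 92.44053414582459
fun ((642.431640625, -218.56646728515625), 95.77970886230469)
mat ((399.9063720703125, -361.1632385253906), (255.7232666015625, 257.19219970703125), 87.98664855957031)
hammer [ 266.26585316 -220.98423224    8.00577355] [ 589.75736561 -101.66998773  178.04731858]h.py:27: RuntimeWarning: divide by zero encountered in divide
  e=np.array(f["eye"]); d=P[reg]-e; Q=(e+d*((ztop-e[2])/d[:,2])[:,None])[:,:2]; t=m[reg]
h.py:27: RuntimeWarning: invalid value encountered in multiply
  e=np.array(f["eye"]); d=P[reg]-e; Q=(e+d*((ztop-e[2])/d[:,2])[:,None])[:,:2]; t=m[reg]
```

View pics/t2.png

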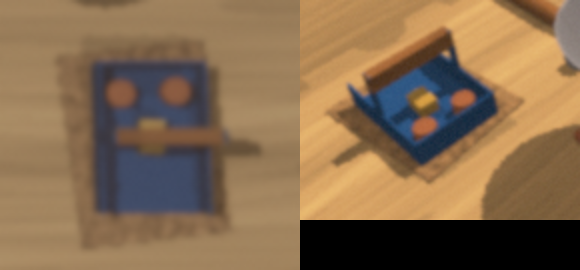

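The tray crop shows three lumps: two copper buttons at the +x end and one brass lump under the bar. The front is open at −x and the yaw is about 0. I'll fix the ray computation.

```bash
sed -i 's/    e=np.array(f\["eye"\]); d=P\[reg\]-e;/    e=np.array(f["eye"]); d=world(dict(f,z_map=np.full(m.shape,1000.)))[reg]-e;/' h.py
python3 - <<'E'
from h import *
f=cams.grab_frame("top")
for n,xy,z in (("stand",(469,18),40),("sheet",(412,227),24),("bar",(570,390),20),("wire",(400,392),16),("cover",(564,227),12)):
    print(n,fit(f,xy,z))
E
```

```text
stand (array([471.35,  17.33,  -3.05]), np.float64(0.101), 944, np.float64(40.3))
sheet (array([412.1, 228.4,  -5.9]), np.float64(0.109), 914, np.float64(24.1))
bar (array([572.27, 391.53, -10.42]), np.float64(0.107), 877, np.float64(20.0))
wire (array([401.9 , 393.32,  -8.92]), np.float64(0.104), 920, np.float64(16.0))
cover (array([567.26, 228.02,  -6.47]), np.float64(0.115), 851, np.float64(12.1))
```

Emit:
servo_tool --steps '[[0, [0, 0, 0], [0, 0, -0.12]], [0, [0, 0, 0], [0, 0, -0.12]], [0, [0, 0, 0], [0, 0, -0.118]], [0, [-35, -50, 0], [0, 0, 0]], [0, [-35, -35, 0], [0, 0, 0]], [0, [-35, -35, 0], [0, 0, 0]], [0, [-35, -35, 0], [0, 0, 0]], [0, [-35, -35, 0], [0, 0, 0]], [0, [-35, -35, 0], [0, 0, 0]], [0, [0, 0, 0], [0, 0, 0]]]'

```text
time_s: 2.85
ee_pos: [408.8, 318.8, 196.5]
ee_rot: [-179.9, 0.1, 179.6]
force: [-0.2, 0.2, 0.4]
gripper_width: 90.9
gripper_force: 0.0
```

```bash
python3 - <<'E'
from h import *
f=cams.grab_frame("top"); P=world(f)
for c in ((570,391),(471,17)):
    u,v=map(int,proj(f,np.array([*c,20.])))
    g=cv2.cvtColor(f["color"],cv2.COLOR_RGB2GRAY)
    print("\n".join("".join("." if z<=0 else "%x"%int(np.clip(h/4,0,15)) for z,h in zip(f["z_map"][r,u-24:u+24],P[r,u-24:u+24,2])) for r in range(v-24,v+25)))
save(f,"pl",(130,170,350,300))
E
```

```text
010010010000000000110000000000010001120000000000
000010000000000000000100001000000010000000000000
010010000000000000000000000000000000000000000000
000000000000454551000000100000000000000000000000
010000000100444544554430000000000000001100000000
000000000001655655533466444440000000000010000000
000001000000555.56545355453446545540000000000200
010000000005454355645555665555545545435450000001
000000000004444554455456655554575365335436355300
000100000005564446455555456344444535444556453210
000000000005344444457546564564554455664555425400
000000000055555535653545565445445435456355546100
000000000045444354656354345454646534555445344100
000100010002154554555453356454455445554535443000
000000000001000015445554445544455455544444444000
000000000000000004565545355346364655556344653000
000000000100000044445554535755645543453456543000
0000000100000000465554454.4545444544354564442000
000000010000100045564545444544545544300012541000
000000020000010054454454444646647545300000000000
001000100100100153555644455445455565300000000000
000000000000101456556556364433455444100000100000
0010001000001004443555
[... 3001 characters left out ...]
a99a9baa567565
0567566a8aa99aaaa9999a9aa98a9aaabaab9b9aa9566676
0665577aa99999a9b999baabaaa9a99999a9baaaa9676566
056656699a8aab999aabaa9bb9899bba99a9aa9aa9646556
05566659a89999a9abaaa9a9aa998aaaaabaaa9a99766666
067776599.aaa99ab999aaa98baa8a9a9aab9a9baa756765
06566569998a9b9ab9aa999abaaa9b9aaaa899aab5666755
0656665aabaaba9aa9b9999a9aaa9aaa98a9aa9a95666665
16556578ba89baaa989a99b899aaaaba9ba999aaa6557656
05565699abbb9bbaaa9a8aab9babbaa999a99a99a7666650
065665765556555779aaaaa9aca9aaa9baaa9a9a96556761
046656766656566655567665666665776667566667565570
066755566555766676665667766576675665556666668670
066666676666766765556555666666567557676669656661
066665676466765765557676676667676665666655766761
```

View pics/pl.png

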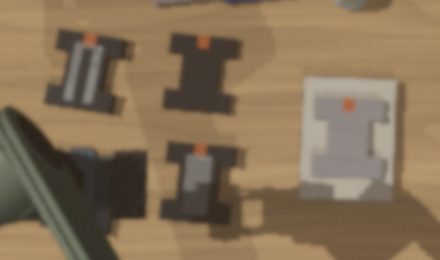

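```bash
sed -i 's/m=(np.abs(P\[...,2\]-ztop)<tol)/m=(P[...,2]>ztop-6)\&(P[...,2]<ztop+12)/; s/    reg=cv2.dilate/    m=cv2.medianBlur(m.astype(np.uint8),3)>0\n    reg=cv2.dilate/' h.py
python3 - <<'E'
from h import *
f=cams.grab_frame("top")
for n,xy,z in (("stand",(469,18),40),("sheet",(412,227),24),("bar",(570,390),20),("cover",(564,227),12)):
    print(n,fit(f,xy,z))
E
```

```text
stand (array([471.46,  17.38,  -2.94]), np.float64(0.014), 1115, np.float64(40.3))
sheet (array([412.23, 228.44,  -5.68]), np.float64(0.015), 1112, np.float64(24.5))
bar (array([572.11, 391.41, -10.52]), np.float64(0.014), 1064, np.float64(20.1))
cover (array([567.45, 228.48,  -6.2 ]), np.float64(0.016), 1055, np.float64(11.8))
```

Emit:
servo_tool --steps '[[0, [-2, -45, 0], [0, 0, 0.046]], [0, [-2, -45, 30], [0, 0, 0.046]], [0, [0, 0, 45], [0, 0, 0]], [0, [0, 0, 45], [0, 0, 0]], [0, [0, 0, 35], [0, 0, 0]], [0, [0, 0, 15.5], [0, 0, 0]], [0, [0, 0, 0], [0, 0, 0]], [255, [0, 0, 0], [0, 0, 0]], [255, [0, 0, 0], [0, 0, 0]], [255, [0, 0, 0], [0, 0, 0]]]' --squeeze 25

```text
time_s: 3.95
ee_pos: [407.8, 236.9, 29.4]
ee_rot: [179.9, 0.1, 174.8]
force: [0.3, 0.6, -0.2]
gripper_width: 70.0
gripper_force: 0.0
```

Emit:
servo_tool --steps '[[0, [-5.3, -8, 1], [0, 0, 0.009]], [0, [0, 0, 2.4], [0, 0, 0]], [0, [0, 0, 0], [0, 0, 0]], [255, [0, 0, 0], [0, 0, 0]], [255, [0, 0, 0], [0, 0, 0]], [255, [0, 0, 0], [0, 0, 0]], [255, [0, 0, 0], [0, 0, 0]], [255, [0, 0, 0], [0, 0, 0]], [255, [0, 0, 0], [0, 0, 0]], [255, [0, 0, 0], [0, 0, 0]]]' --squeeze 25

```text
time_s: 4.95
ee_pos: [411.6, 227.7, 24.7]
ee_rot: [180.0, 0.0, 174.2]
force: [0.2, 0.1, 0.5]
gripper_width: 37.7
gripper_force: 0.0
```

```bash
python3 - <<'E'
from h import *
f=cams.grab_frame("scene"); save(f,"g1",(230,90,430,240)); print(state()["gripper_width"],state()["force"])
E
```

```text
33.932275574711376 [-0.65532415  0.62352974  0.13572374]
```

View pics/g1.png

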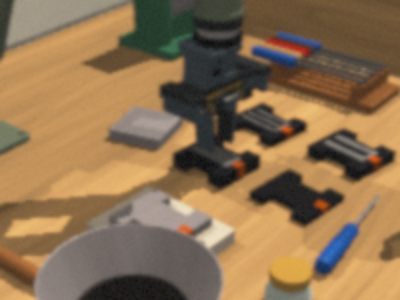

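```bash
python3 - <<'E'
from h import *
f=cams.grab_frame("scene"); s=state(); print(s["ee_pos"],s["ee_rot"],s["gripper_width"],s["gripper_force"],s["qpos"])
im=cv2.resize(cv2.cvtColor(f["color"],cv2.COLOR_RGB2BGR)[120:210,280:400],None,fx=6,fy=6,interpolation=cv2.INTER_CUBIC)
R=rot(s["ee_rot"]);w=s["gripper_width"]/2
for p,c in (([0,w,22],(0,0,255)),([0,-w,22],(0,255,0)),([0,w,-40],(0,0,255)),([0,-w,-40],(0,255,0)),([0,0,0],(255,255,255))):
    u,v=proj(f,s["ee_pos"]+R@np.array(p)); cv2.circle(im,(int((u-280)*6),int((v-120)*6)),5,c,2)
q=rot([0,0,-5.7])
for x,y in ((25,28),(25,-28),(-25,28),(-25,-28),(55,48),(55,-48)):
    u,v=proj(f,np.array([412.2,228.4,24])+q@[x,y,0]); cv2.circle(im,(int((u-280)*6),int((v-120)*6)),3,(255,255,0),2)
cv2.imwrite("pics/g2.png",im)
E
```

```text
[411.61188189 227.66228185  24.75476322] [1.79992535e+02 4.67575320e-03 1.74228575e+02] 29.752769196905618 0.0 [ 2.75432631e+01  1.98064355e+01  1.16533159e+02  5.31738799e-03
  4.36523983e+01 -5.66891594e+01]
```

View pics/g2.png

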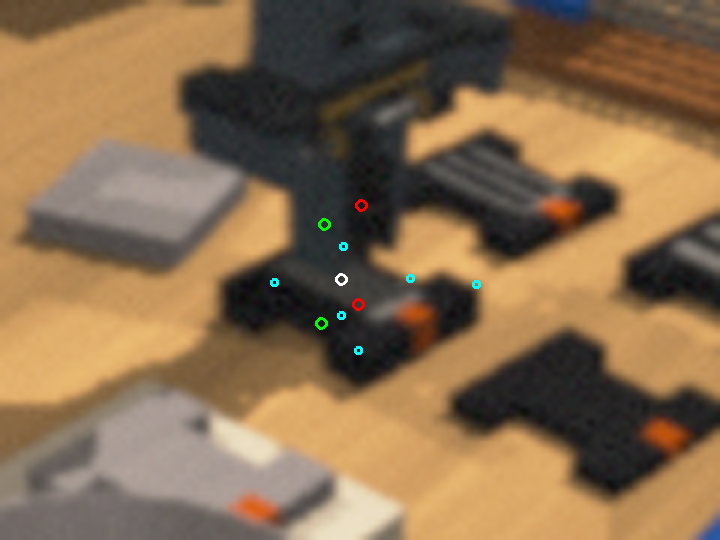

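```bash
python3 - <<'E'
from h import *
f=cams.grab_frame("scene"); P=world(f)
for u in (333,339,342,346):
    print(u,[(v,np.round(P[v,u]).astype(int).tolist()) for v in range(148,176,3)])
E
```

```text
333 [(148, [419, 194, 109]), (151, [417, 198, 96]), (154, [419, 196, 87]), (157, [417, 198, 75]), (160, [415, 201, 62]), (163, [414, 203, 50]), (166, [400, 221, 26]), (169, [413, 205, 26]), (172, [419, 197, 21]), (175, [433, 178, 24])]
339 [(148, [410, 239, 87]), (151, [407, 243, 74]), (154, [407, 244, 63]), (157, [408, 243, 52]), (160, [390, 268, 24]), (163, [404, 250, 26]), (166, [414, 236, 24]), (169, [427, 219, 25]), (172, [438, 204, 25]), (175, [449, 190, 25])]
342 [(148, [421, 240, 91]), (151, [421, 240, 80]), (154, [422, 239, 70]), (157, [423, 239, 59]), (160, [421, 242, 46]), (163, [388, 290, 2]), (166, [424, 240, 26]), (169, [435, 225, 25]), (172, [445, 210, 25]), (175, [455, 198, 23])]
346 [(148, [432, 247, 92]), (151, [431, 248, 80]), (154, [361, 350, 3]), (157, [371, 337, 0]), (160, [386, 317, 2]), (163, [398, 299, 2]), (166, [433, 250, 25]), (169, [445, 232, 26]), (172, [456, 217, 26]), (175, [465, 205, 24])]
```

Emit:
servo_tool --steps '[[0, [0, 0, 0], [0, 0, 0]], [0, [0, 0, 0], [0, 0, 0]], [0, [0, 0, 0], [0, 0, 0]], [0, [0, 0, 0], [0, 0, 0]], [0, [0, 0, 0], [0, 0, 0]], [0, [0, 0, 0], [0, 0, 0]], [0, [0, 0, 0], [0, 0, 0]], [0, [0, 0, 0], [0, 0, 0]], [0, [0, 0, 0], [0, 0, 0]], [0, [0, 0, 0], [0, 0, 0]]]'

```text
time_s: 6.1
ee_pos: [411.6, 227.6, 24.7]
ee_rot: [180.0, 0.0, 174.2]
force: [0.7, -0.1, 0.6]
gripper_width: 90.8
gripper_force: 0.0
```

```bash
cat >> h.py <<'E'
def tipz(pr=True):
    """lowest point of the near finger in the scene view, above its ground"""
    f=cams.grab_frame("scene"); s=state(); P=world(f); R=rot(s["ee_rot"])
    y=s["gripper_width"]/2+7
    out=[]
    for sg in (1,-1):
        c=s["ee_pos"]+R@np.array([0,sg*y,0])
        m=(np.hypot(P[...,0]-c[0],P[...,1]-c[1])<16)&(P[...,2]<250)
        z=P[m][:,2]; out.append((int(m.sum()),np.histogram(z,np.arange(-5,150,10))[0].tolist()))
    return s["ee_pos"].round(1),s["gripper_width"],out
E
python3 -c "
from h import *
print(tipz())"
```

```text
(array([411.6, 227.6,  24.7]), 90.98948761366151, [(185, [3, 0, 0, 0, 5, 16, 15, 16, 16, 17, 22, 10, 13, 16, 8]), (344, [42, 0, 0, 0, 2, 14, 21, 16, 16, 18, 20, 1, 0, 0, 0])])
```

Emit:
servo_tool --steps '[[0, [0, 0, 8], [0, 0, 0]], [0, [0, 0, 8], [0, 0, 0]], [0, [0, 0, 8], [0, 0, 0]], [0, [0, 0, 4], [0, 0, 0]], [0, [0, 0, 0], [0, 0, 0]], [0, [0, 0, 0], [0, 0, 0]], [0, [0, 0, 0], [0, 0, 0]], [0, [0, 0, 0], [0, 0, 0]], [0, [0, 0, 0], [0, 0, 0]], [0, [0, 0, 0], [0, 0, 0]]]'

```text
time_s: 7.15
ee_pos: [411.7, 227.7, -3.1]
ee_rot: [180.0, 0.0, 174.2]
force: [0.0, 0.0, 0.0]
gripper_width: 90.8
gripper_force: 0.0
```

```bash
python3 -c "
from h import *
print(tipz(),state()['force'])
f=cams.grab_frame('top');print(fit(f,(412,228),24))"
```

```text
(array([411.7, 227.7,  -3.1]), 90.88835785517097, [(181, [1, 0, 19, 14, 18, 17, 15, 20, 11, 10, 16, 8, 5, 14, 13]), (351, [39, 0, 13, 16, 19, 16, 19, 19, 4, 0, 0, 0, 0, 3, 38])]) [ 0.19433923  0.58109154 -0.64704043]
(array([456.22, 205.06,  -6.57]), np.float64(0.425), 119, np.float64(24.6))
```

Emit:
servo_tool --steps '[[0, [0, 0, 5], [0, 0, 0]], [0, [0, 0, 5], [0, 0, 0]], [0, [0, 0, 0], [0, 0, 0]], [255, [0, 0, 0], [0, 0, 0]], [255, [0, 0, 0], [0, 0, 0]], [255, [0, 0, 0], [0, 0, 0]], [255, [0, 0, 0], [0, 0, 0]], [255, [0, 0, 0], [0, 0, 0]], [255, [0, 0, 0], [0, 0, 0]], [255, [0, 0, 0], [0, 0, 0]]]' --squeeze 25

```text
time_s: 8.25
ee_pos: [411.9, 227.9, -13.2]
ee_rot: [180.0, 0.0, 174.2]
force: [0.3, 1.6, -0.0]
gripper_width: 55.8
gripper_force: 25.0
```

```bash
python3 -c "
from h import *
print(tipz(),state()['force'],state()['gripper_force'],state()['gripper_width'])"
```

```text
(array([411.9, 227.9, -13.2]), 56.08379992631009, [(113, [0, 0, 5, 17, 18, 17, 22, 14, 7, 9, 3, 1, 0, 0, 0]), (318, [26, 9, 19, 21, 17, 17, 7, 3, 0, 0, 0, 0, 0, 4, 4])]) [0.2817153  1.5657188  0.29312796] 24.9998939037323 56.08379992631009
```

Emit:
servo_tool --steps '[[255, [0, 0, -30], [0, 0, -0.025]], [255, [0, 0, -30], [0, 0, -0.025]], [255, [-16.7, -34.6, 0], [0, 0, 0]], [255, [-16.7, -34.6, 0], [0, 0, 0]], [255, [-16.7, -34.6, 0], [0, 0, 0]], [255, [-16.7, -34.6, 0], [0, 0, 0]], [255, [-16.7, -34.6, 0], [0, 0, 0]], [255, [-16.7, -34.6, 0], [0, 0, 0]], [255, [0, 0, 0], [0, 0, 0]], [255, [0, 0, 0], [0, 0, 0]]]'

```text
time_s: 9.3
ee_pos: [500.0, 14.5, 45.9]
ee_rot: [180.0, -0.2, 177.0]
force: [-0.2, 0.3, -3.3]
gripper_width: 55.8
gripper_force: 25.0
```

```bash
python3 -c "
from h import *
s=state();print(s['ee_pos'],s['ee_rot'],s['force'],s['gripper_width'])"
```

```text
[500.02478254  14.45197231  45.88404482] [ 1.79996731e+02 -1.64735531e-01  1.76965337e+02] [-0.20935102  0.32224952 -3.34582571] 55.77462061659241
```

Emit:
servo_tool --steps '[[255, [-1, 1, 5], [0, 0, 0]], [255, [0, 0, 6], [0, 0, 0]], [255, [0, 0, 4], [0, 0, 0]], [255, [0, 0, 2], [0, 0, 0]], [255, [0, 0, 1], [0, 0, 0]], [255, [0, 0, 0.5], [0, 0, 0]], [255, [0, 0, 0.5], [0, 0, 0]], [255, [0, 0, 0], [0, 0, 0]], [255, [0, 0, 0], [0, 0, 0]], [255, [0, 0, 0], [0, 0, 0]]]' --squeeze 20

```text
time_s: 10.3
ee_pos: [502.3, 16.1, 27.8]
ee_rot: [180.0, 0.0, 177.1]
force: [-0.5, -0.6, -3.7]
gripper_width: 55.8
gripper_force: 20.0
```

Emit:
servo_tool --steps '[[255, [0, 0, 0.5], [0, 0, 0]], [255, [0, 0, 0.5], [0, 0, 0]], [255, [0, 0, 0.3], [0, 0, 0]], [255, [0, 0, 0], [0, 0, 0]], [255, [0, 0, 0], [0, 0, 0]], [255, [0, 0, 0], [0, 0, 0]], [255, [0, 0, 0], [0, 0, 0]], [255, [0, 0, 0], [0, 0, 0]], [255, [0, 0, 0], [0, 0, 0]], [255, [0, 0, 0], [0, 0, 0]]]'

```text
time_s: 11.3
ee_pos: [502.2, 16.1, 26.9]
ee_rot: [180.0, 0.0, 177.1]
force: [-2.3, -0.3, 5.9]
gripper_width: 55.7
gripper_force: 20.0
```

Emit:
servo_tool --steps '[[255, [4, 0, 0], [0, 0, 0]], [255, [4, 0, 0], [0, 0, 0]], [255, [5, 0, 0], [0, 0, 0]], [255, [5, -0.4, 0], [0, 0, 0]], [255, [5, -0.4, 0], [0, 0, 0]], [255, [4, 0, 0], [0, 0, 0]], [255, [3, 0, 0], [0, 0, 0]], [255, [1, 0, 0], [0, 0, 0]], [255, [0, 0, 0], [0, 0, 0]], [255, [0, 0, 0], [0, 0, 0]]]'

```text
time_s: 12.3
ee_pos: [471.6, 16.9, 26.9]
ee_rot: [180.0, 0.1, 177.1]
force: [3.7, -0.6, 7.3]
gripper_width: 55.7
gripper_force: 20.0
```

```bash
cat >> h.py <<'E'
def fits(xy,z):
    """scene-camera check is too oblique; top only"""
    f=cams.grab_frame("top"); return fit(f,xy,z)
E
python3 -c "
from h import *
s=state();print(s['ee_pos'],s['force']); print(fits((471,17),64))"
```

```text
[471.58995406  16.91731324  26.85126493] [ 3.69828964 -0.63417146  7.33456876]
(array([427.  ,  18.22,  -4.84]), np.float64(0.388), 243, np.float64(64.6))
```

Emit:
servo_tool --steps '[[0, [0, 0, 0], [0, 0, 0]], [0, [0, 0, 0], [0, 0, 0]], [0, [0, 0, 0], [0, 0, 0]], [0, [0, 0, -30], [0, 0, 0]], [0, [0, 0, -45], [0, 0, 0]], [0, [-10, 37, 0], [0, 0, 0.03]], [0, [-10, 37, 0], [0, 0, 0.03]], [0, [-10, 37, 0], [0, 0, 0.03]], [0, [-10, 37, 0], [0, 0, 0.03]], [0, [-10, 37, 0], [0, 0, 0.01]]]'

```text
time_s: 13.35
ee_pos: [540.5, 196.3, 100.7]
ee_rot: [-179.9, -0.1, 169.6]
force: [1.6, 0.3, 0.3]
gripper_width: 91.1
gripper_force: 0.0
```

```bash
python3 -c "
from h import *
s=state();print(s['ee_pos'],s['ee_rot'],s['force']); f=cams.grab_frame('top')
print(fit(f,(471,17),64),fit(f,(572,391),20))"
```

```text
[540.47376486 196.26979388 100.73996459] [-1.79922510e+02 -1.26956336e-01  1.69622238e+02] [1.56764764 0.2932546  0.32179532]
(array([471.8 ,  16.1 ,  -2.83]), np.float64(0.014), 1144, np.float64(64.5)) (array([572.24, 392.18, -10.18]), np.float64(0.155), 595, np.float64(20.0))
```

Emit:
servo_tool --steps '[[0, [0.9, 39.4, 0], [0, 0, 0]], [0, [0.9, 39.4, 0], [0, 0, 0]], [0, [0.9, 39.4, 0], [0, 0, 0]], [0, [0.8, 39.4, 0], [0, 0, 0]], [0, [0.8, 39.4, 0], [0, 0, 0]], [0, [0, 0, 30], [0, 0, 0]], [0, [0, 0, 30], [0, 0, 0]], [0, [0, 0, 30], [0, 0, 0]], [0, [0, 0, 0], [0, 0, 0]], [0, [0, 0, 0], [0, 0, 0]]]'

```text
time_s: 14.4
ee_pos: [572.0, 389.2, 11.0]
ee_rot: [-179.9, -0.1, 169.6]
force: [0.3, -0.7, 0.1]
gripper_width: 91.5
gripper_force: 0.0
```

Emit:
servo_tool --steps '[[0, [0, 1.8, 12], [0, 0, 0]], [0, [0, 0, 10], [0, 0, 0]], [0, [0, 0, 3], [0, 0, 0]], [0, [0, 0, 0], [0, 0, 0]], [255, [0, 0, 0], [0, 0, 0]], [255, [0, 0, 0], [0, 0, 0]], [255, [0, 0, 0], [0, 0, 0]], [255, [0, 0, 0], [0, 0, 0]], [255, [0, 0, 0], [0, 0, 0]], [255, [0, 0, 0], [0, 0, 0]]]' --squeeze 25

```text
time_s: 15.4
ee_pos: [573.0, 391.8, -13.3]
ee_rot: [179.9, 0.0, 169.6]
force: [0.2, 0.8, 0.2]
gripper_width: 56.1
gripper_force: 25.0
```

```bash
python3 -c "
from h import *
print(tipz(),state()['force'],state()['gripper_force'],state()['gripper_width'])"
```

```text
(array([573. , 391.8, -13.3]), 55.445338528692425, [(121, [0, 0, 13, 21, 19, 16, 17, 12, 12, 9, 2, 0, 0, 0, 0]), (333, [28, 13, 18, 19, 18, 22, 4, 1, 0, 0, 0, 0, 0, 0, 1])]) [0.19129316 0.99307416 0.36499256] 24.999896585941315 55.445338528692425
```

Emit:
servo_tool --steps '[[255, [0, 0, -32], [0, 0, -0.043]], [255, [0, 0, -32], [0, 0, -0.043]], [255, [0, 0, -31], [0, 0, -0.044]], [255, [5.1, -38, 0], [0, 0, 0]], [255, [5.1, -38, 0], [0, 0, 0]], [255, [5.1, -38, 0], [0, 0, 0]], [255, [5.1, -38, 0], [0, 0, 0]], [255, [5.1, -38, 0], [0, 0, 0]], [255, [5.1, -38, 0], [0, 0, 0]], [255, [5.1, -38, 0], [0, 0, 0]]]'

```text
time_s: 16.45
ee_pos: [522.3, 125.8, 80.8]
ee_rot: [-180.0, -0.1, 177.1]
force: [0.9, 0.4, -3.1]
gripper_width: 55.6
gripper_force: 25.0
```

Emit:
servo_tool --steps '[[255, [4.7, -37.1, 0], [0, 0, 0]], [255, [4.7, -37.1, 0], [0, 0, 0]], [255, [4.8, -37.1, 0], [0, 0, 0]], [255, [0, 0, 0], [0, 0, 0]], [255, [0, 0, 12], [0, 0, 0]], [255, [0, 0, 10], [0, 0, 0]], [255, [0, 0, 4], [0, 0, 0]], [255, [0, 0, 2], [0, 0, 0]], [255, [0, 0, 0], [0, 0, 0]], [255, [0, 0, 0], [0, 0, 0]]]' --squeeze 20

```text
time_s: 17.45
ee_pos: [504.1, 17.6, 53.5]
ee_rot: [180.0, 0.0, 177.1]
force: [-0.9, 0.2, -3.5]
gripper_width: 55.8
gripper_force: 20.0
```

Emit:
servo_tool --steps '[[255, [1.5, -1.5, 0.5], [0, 0, 0]], [255, [0, 0, 0.5], [0, 0, 0]], [255, [0, 0, 0.4], [0, 0, 0]], [255, [0, 0, 0.4], [0, 0, 0]], [255, [0, 0, 0.4], [0, 0, 0]], [255, [0, 0, 0.4], [0, 0, 0]], [255, [0, 0, 0], [0, 0, 0]], [255, [0, 0, 0], [0, 0, 0]], [255, [0, 0, 0], [0, 0, 0]], [255, [0, 0, 0], [0, 0, 0]]]'

```text
time_s: 18.45
ee_pos: [502.2, 15.7, 50.8]
ee_rot: [180.0, 0.0, 177.1]
force: [0.1, -0.3, -4.6]
gripper_width: 55.9
gripper_force: 20.0
```

Emit:
servo_tool --steps '[[255, [0, 0, 0.4], [0, 0, 0]], [255, [0, 0, 0.3], [0, 0, 0]], [255, [0, 0, 0.3], [0, 0, 0]], [255, [0, 0, 0], [0, 0, 0]], [255, [0, 0, 0], [0, 0, 0]], [255, [0, 0, 0], [0, 0, 0]], [255, [0, 0, 0], [0, 0, 0]], [255, [0, 0, 0], [0, 0, 0]], [255, [0, 0, 0], [0, 0, 0]], [255, [0, 0, 0], [0, 0, 0]]]'

```text
time_s: 19.45
ee_pos: [502.3, 15.8, 50.6]
ee_rot: [180.0, 0.0, 177.1]
force: [-2.8, 0.2, 4.7]
gripper_width: 55.6
gripper_force: 20.0
```

Emit:
servo_tool --steps '[[255, [4, 0, 0], [0, 0, 0]], [255, [4, 0, 0], [0, 0, 0]], [255, [5, 0, 0], [0, 0, 0]], [255, [5, -0.2, 0], [0, 0, 0]], [255, [5, 0, 0], [0, 0, 0]], [255, [4, 0, 0], [0, 0, 0]], [255, [2.3, 0, 0], [0, 0, 0]], [255, [1, 0, 0], [0, 0, 0]], [255, [0, 0, 0], [0, 0, 0]], [255, [0, 0, 0], [0, 0, 0]]]'

```text
time_s: 20.45
ee_pos: [473.0, 17.1, 50.6]
ee_rot: [180.0, 0.2, 177.1]
force: [3.2, -0.9, 7.0]
gripper_width: 55.7
gripper_force: 20.0
```

Emit:
servo_tool --steps '[[255, [0.6, 0, 0], [0, 0, 0]], [255, [0, 0, 0], [0, 0, 0]], [0, [0, 0, 0], [0, 0, 0]], [0, [0, 0, 0], [0, 0, 0]], [0, [0, 0, 0], [0, 0, 0]], [0, [0, 0, -35], [0, 0, 0]], [0, [0, 0, -35], [0, 0, 0]], [0, [-10, 38, 0], [0, 0, 0.03]], [0, [-10, 38, 0], [0, 0, 0.03]], [0, [-10, 38, 0], [0, 0, 0.04]]]'

```text
time_s: 21.45
ee_pos: [509.9, 129.2, 119.8]
ee_rot: [-180.0, -0.1, 171.2]
force: [0.4, -0.2, 0.0]
gripper_width: 91.4
gripper_force: 0.0
```

```bash
python3 -c "
from h import *
s=state();print(s['ee_pos'],s['ee_rot'],s['force']); f=cams.grab_frame('top')
print(fit(f,(471,17),84),fit(f,(402,393),16),fit(f,(567,228),12))"
```

```text
[509.88220042 129.1851603  119.76058986] [-1.79974461e+02 -6.09450527e-02  1.71235911e+02] [ 0.43954263 -0.20861403  0.04562082]
(array([472.04,  16.65,  -2.83]), np.float64(0.037), 1143, np.float64(84.4)) (array([401.98, 393.16,  -8.74]), np.float64(0.016), 1120, np.float64(16.0)) (array([ 681.25,  385.32, -106.85]), np.float64(0.178), 45, np.float64(11.1))
```

Emit:
servo_tool --steps '[[0, [21, 34.9, 0], [0, 0, 0]], [0, [21, 34.9, 0], [0, 0, 0]], [0, [21, 34.9, 0], [0, 0, 0]], [0, [21, 34.9, 0], [0, 0, 0]], [0, [21, 34.9, 0], [0, 0, 0]], [0, [21, 34.9, 0], [0, 0, 0]], [0, [21, 34.9, 0], [0, 0, 0]], [0, [0, 0, 40], [0, 0, 0]], [0, [0, 0, 40], [0, 0, 0]], [0, [0, 0, 20], [0, 0, 0]]]'

```text
time_s: 22.5
ee_pos: [399.1, 390.0, 16.2]
ee_rot: [-179.7, -0.2, 171.4]
force: [0.6, -0.7, 0.5]
gripper_width: 91.3
gripper_force: 0.0
```

```bash
python3 -c "
from h import *
s=state();print(s['ee_pos'],s['ee_rot'],s['force']); f=cams.grab_frame('top')
print(fit(f,(567,228),12))"
```

```text
[399.08643255 389.96619647  16.21631844] [-179.67850652   -0.24881105  171.44189434] [ 0.61690287 -0.66505289  0.48010322]
(array([567.42, 228.2 ,  -6.39]), np.float64(0.017), 1065, np.float64(11.9))
```

Emit:
servo_tool --steps '[[0, [-2.4, 3.6, 10], [0, 0, 0]], [0, [0, 0, 12], [0, 0, 0]], [0, [0, 0, 7.5], [0, 0, 0]], [0, [0, 0, 0], [0, 0, 0]], [255, [0, 0, 0], [0, 0, 0]], [255, [0, 0, 0], [0, 0, 0]], [255, [0, 0, 0], [0, 0, 0]], [255, [0, 0, 0], [0, 0, 0]], [255, [0, 0, 0], [0, 0, 0]], [255, [0, 0, 0], [0, 0, 0]]]' --squeeze 25

```text
time_s: 23.55
ee_pos: [404.8, 395.1, -9.4]
ee_rot: [180.0, 0.0, 171.4]
force: [-1.2, -0.4, 2.6]
gripper_width: 55.8
gripper_force: 25.0
```

Emit:
servo_tool --steps '[[255, [0, 0, -40], [0, 0, -0.033]], [255, [0, 0, -40], [0, 0, -0.033]], [255, [0, 0, -35], [0, 0, -0.033]], [255, [-11.9, -37.4, 0], [0, 0, 0]], [255, [-11.9, -37.4, 0], [0, 0, 0]], [255, [-11.9, -37.4, 0], [0, 0, 0]], [255, [-11.9, -37.4, 0], [0, 0, 0]], [255, [-11.9, -37.4, 0], [0, 0, 0]], [255, [-11.9, -37.4, 0], [0, 0, 0]], [255, [-11.9, -37.4, 0], [0, 0, 0]]]'

```text
time_s: 24.55
ee_pos: [474.0, 127.7, 104.9]
ee_rot: [-180.0, -0.1, 177.0]
force: [0.7, 1.5, -2.6]
gripper_width: 55.9
gripper_force: 25.0
```

Emit:
servo_tool --steps '[[255, [-11.9, -37.4, 0], [0, 0, 0]], [255, [-11.9, -37.4, 0], [0, 0, 0]], [255, [-11.9, -37.4, 0], [0, 0, 0]], [255, [0, 0, 0], [0, 0, 0]], [255, [0, 0, 12], [0, 0, 0]], [255, [0, 0, 10], [0, 0, 0]], [255, [0, 0, 4], [0, 0, 0]], [255, [0, 0, 1], [0, 0, 0]], [255, [0, 0, 0], [0, 0, 0]], [255, [0, 0, 0], [0, 0, 0]]]' --squeeze 20

```text
time_s: 25.55
ee_pos: [504.4, 15.9, 78.6]
ee_rot: [180.0, 0.0, 177.1]
force: [0.6, -0.3, -2.3]
gripper_width: 55.9
gripper_force: 20.0
```

Target about 74.4.

Emit:
servo_tool --steps '[[255, [0.4, -0.3, 1], [0, 0, 0]], [255, [0, 0, 1], [0, 0, 0]], [255, [0, 0, 0.8], [0, 0, 0]], [255, [0, 0, 0.5], [0, 0, 0]], [255, [0, 0, 0.5], [0, 0, 0]], [255, [0, 0, 0.3], [0, 0, 0]], [255, [0, 0, 0.3], [0, 0, 0]], [255, [0, 0, 0], [0, 0, 0]], [255, [0, 0, 0], [0, 0, 0]], [255, [0, 0, 0], [0, 0, 0]]]'

```text
time_s: 26.55
ee_pos: [503.8, 15.1, 74.6]
ee_rot: [180.0, 0.0, 177.0]
force: [-2.4, 0.1, 5.4]
gripper_width: 55.7
gripper_force: 20.0
```

Emit:
servo_tool --steps '[[255, [4, 0, 0], [0, 0, 0]], [255, [4, 0, 0], [0, 0, 0]], [255, [5, 0.5, 0], [0, 0, 0]], [255, [5, 0, 0], [0, 0, 0]], [255, [5, 0, 0], [0, 0, 0]], [255, [4, 0, 0], [0, 0, 0]], [255, [2.4, 0, 0], [0, 0, 0]], [255, [1, 0, 0], [0, 0, 0]], [255, [0, 0, 0], [0, 0, 0]], [255, [0, 0, 0], [0, 0, 0]]]'

```text
time_s: 27.55
ee_pos: [474.1, 17.3, 74.6]
ee_rot: [180.0, 0.1, 177.0]
force: [2.6, -0.0, 5.5]
gripper_width: 55.6
gripper_force: 20.0
```

Emit:
servo_tool --steps '[[255, [0, 0, 0], [0, 0, 0]], [0, [0, 0, 0], [0, 0, 0]], [0, [0, 0, 0], [0, 0, 0]], [0, [0, 0, 0], [0, 0, 0]], [0, [0, 0, -35], [0, 0, 0]], [0, [0, 0, -35], [0, 0, 0]], [0, [-14, 38, 0], [0, 0, 0.03]], [0, [-14, 38, 0], [0, 0, 0.03]], [0, [-14, 38, 0], [0, 0, 0]], [0, [0, 0, 0], [0, 0, 0]]]'

```text
time_s: 28.55
ee_pos: [525.9, 130.9, 143.3]
ee_rot: [179.9, 0.0, 173.8]
force: [-0.3, -0.3, 0.3]
gripper_width: 91.3
gripper_force: 0.0
```

```bash
python3 -c "
from h import *
s=state();print(s['ee_pos'],s['ee_rot'],s['force']); f=cams.grab_frame('top')
print(fit(f,(471,17),100),fit(f,(567,228),12))"
```

```text
[525.86464915 130.89380582 143.29946853] [1.79910304e+02 4.00197602e-03 1.73799549e+02] [-0.32994385 -0.29240921  0.33132452]
(array([471.58,  16.21,  -3.16]), np.float64(0.029), 1180, np.float64(100.4)) (array([477.38, 284.03,   7.98]), np.float64(0.133), 27, np.float64(11.3))
```

Emit:
servo_tool --steps '[[0, [-10.3, 33.8, 0], [0, 0, 0]], [0, [-10.3, 33.8, 0], [0, 0, 0]], [0, [-10.2, 33.7, 0], [0, 0, 0]], [0, [0, 0, 40], [0, 0, 0]], [0, [0, 0, 40], [0, 0, 0]], [0, [0, 0, 40], [0, 0, 0]], [0, [0, 0, 10], [0, 0, 0]], [0, [0, 0, 0], [0, 0, 0]], [0, [0, 0, 0], [0, 0, 0]], [0, [0, 0, 0], [0, 0, 0]]]'

```text
time_s: 29.6
ee_pos: [568.1, 224.9, 16.3]
ee_rot: [179.9, 0.2, 173.6]
force: [-0.4, 0.3, -0.2]
gripper_width: 91.2
gripper_force: 0.0
```

Emit:
servo_tool --steps '[[0, [1, 3.2, 12], [0, 0, 0]], [0, [0, 0, 12], [0, 0, 0]], [0, [0, 0, 7], [0, 0, 0]], [0, [0, 0, 0], [0, 0, 0]], [255, [0, 0, 0], [0, 0, 0]], [255, [0, 0, 0], [0, 0, 0]], [255, [0, 0, 0], [0, 0, 0]], [255, [0, 0, 0], [0, 0, 0]], [255, [0, 0, 0], [0, 0, 0]], [255, [0, 0, 0], [0, 0, 0]]]' --squeeze 25

```text
time_s: 30.6
ee_pos: [565.8, 228.0, -17.3]
ee_rot: [180.0, -0.0, 173.6]
force: [0.4, 1.3, -0.2]
gripper_width: 55.8
gripper_force: 25.1
```

Emit:
servo_tool --steps '[[0, [0, 0, 0], [0, 0, 0]], [0, [0, 0, -2.5], [0, 0, 0]], [0, [0, 0, 0], [0, 0, 0]], [255, [0, 0, 0], [0, 0, 0]], [255, [0, 0, 0], [0, 0, 0]], [255, [0, 0, 0], [0, 0, 0]], [255, [0, 0, 0], [0, 0, 0]], [255, [0, 0, 0], [0, 0, 0]], [255, [0, 0, 0], [0, 0, 0]], [255, [0, 0, 0], [0, 0, 0]]]' --squeeze 25

```text
time_s: 31.6
ee_pos: [565.8, 227.9, -14.6]
ee_rot: [180.0, -0.0, 173.6]
force: [0.6, -0.2, 0.2]
gripper_width: 55.9
gripper_force: 25.0
```

Emit:
servo_tool --steps '[[255, [0, 0, -33], [0, 0, -0.015]], [255, [0, 0, -33], [0, 0, -0.015]], [255, [0, 0, -33], [0, 0, -0.015]], [255, [0, 0, -33], [0, 0, -0.015]], [255, [9.2, -35.9, 0], [0, 0, 0]], [255, [9.2, -35.9, 0], [0, 0, 0]], [255, [9.2, -35.9, 0], [0, 0, 0]], [255, [9.1, -35.9, 0], [0, 0, 0]], [255, [9.1, -35.9, 0], [0, 0, 0]], [255, [9.1, -35.9, 0], [0, 0, 0]]]'

```text
time_s: 32.6
ee_pos: [498.8, 14.4, 117.1]
ee_rot: [-180.0, -0.0, 177.1]
force: [0.9, -0.8, -3.0]
gripper_width: 55.8
gripper_force: 25.0
```

Emit:
servo_tool --steps '[[255, [0, 0, 0], [0, 0, 0]], [255, [0, 0, 10], [0, 0, 0]], [255, [0, 0, 8], [0, 0, 0]], [255, [0, 0, 6], [0, 0, 0]], [255, [0, 0, 3], [0, 0, 0]], [255, [0, 0, 1], [0, 0, 0]], [255, [0, 0, 0], [0, 0, 0]], [255, [0, 0, 0], [0, 0, 0]], [255, [0, 0, 0], [0, 0, 0]], [255, [0, 0, 0], [0, 0, 0]]]' --squeeze 20

```text
time_s: 33.6
ee_pos: [500.0, 15.6, 89.7]
ee_rot: [180.0, 0.0, 177.0]
force: [0.1, 0.2, -2.2]
gripper_width: 56.1
gripper_force: 20.0
```

Emit:
servo_tool --steps '[[255, [0, 0, 1.5], [0, 0, 0]], [255, [0, 0, 1], [0, 0, 0]], [255, [0, 0, 0.8], [0, 0, 0]], [255, [0, 0, 0.5], [0, 0, 0]], [255, [0, 0, 0.4], [0, 0, 0]], [255, [0, 0, 0.3], [0, 0, 0]], [255, [0, 0, 0], [0, 0, 0]], [255, [0, 0, 0], [0, 0, 0]], [255, [0, 0, 0], [0, 0, 0]], [255, [0, 0, 0], [0, 0, 0]]]'

```text
time_s: 34.6
ee_pos: [499.8, 15.6, 85.3]
ee_rot: [180.0, 0.0, 177.0]
force: [-2.4, 0.3, 5.4]
gripper_width: 56.0
gripper_force: 20.0
```

Emit:
servo_tool --steps '[[255, [4, 0, 0], [0, 0, 0]], [255, [4, 0, 0], [0, 0, 0]], [255, [5, 0, 0], [0, 0, 0]], [255, [5, 0, 0], [0, 0, 0]], [255, [5, 0, 0], [0, 0, 0]], [255, [4, 0, 0], [0, 0, 0]], [255, [2.4, 0, 0], [0, 0, 0]], [255, [1, 0, 0], [0, 0, 0]], [255, [0, 0, 0], [0, 0, 0]], [255, [0, 0, 0], [0, 0, 0]]]'

```text
time_s: 35.6
ee_pos: [470.0, 17.2, 85.4]
ee_rot: [180.0, 0.1, 177.0]
force: [2.5, -0.6, 6.0]
gripper_width: 56.0
gripper_force: 20.0
```

Emit:
servo_tool --steps '[[0, [0, 0, 0], [0, 0, 0]], [0, [0, 0, 0], [0, 0, 0]], [0, [0, 0, 0], [0, 0, 0]], [0, [0, 0, -40], [0, 0, 0]], [0, [0, 0, -40], [0, 0, 0]], [0, [0, 0, 0], [0, 0, 0.149]], [0, [0, 0, 0], [0, 0, 0.149]], [0, [0, 0, 0], [0, 0, 0.149]], [0, [0, 0, 0], [0, 0, 0.149]], [0, [0, 0, 0], [0, 0, 0.149]]]'

```text
time_s: 36.6
ee_pos: [468.5, 17.2, 164.3]
ee_rot: [-179.9, -0.1, 134.0]
force: [-0.2, -0.2, -0.2]
gripper_width: 91.4
gripper_force: 0.0
```

Emit:
servo_tool --steps '[[0, [-22.4, -31.4, 0], [0, 0, 0.149]], [0, [-26.8, -27.8, 0], [0, 0, 0.149]], [0, [-30.7, -23.4, 0], [0, 0, 0.149]], [0, [-33.9, -18.5, 0], [0, 0, 0.149]], [0, [-36.3, -13.3, 0], [0, 0, 0.149]], [0, [-37.9, -7.8, 0], [0, 0, 0.02]], [0, [-38, -7, 0], [0, 0, 0]], [0, [-38, -7, 0], [0, 0, 0]], [0, [0, 0, 0], [0, 0, 0]], [0, [0, 0, 0], [0, 0, 0]]]'

```text
time_s: 37.6
ee_pos: [414.9, -287.0, 164.1]
ee_rot: [-179.9, -0.1, 90.4]
force: [0.2, 0.1, -0.3]
gripper_width: 91.5
gripper_force: 0.0
```

```bash
cat >> h.py <<'E'
def tray(f):
    P=world(f); R=np.hypot(P[...,0]-400,P[...,1]+361)<130
    for a,b in ((31,42),(78,102)):
        m=R&(P[...,2]>a)&(P[...,2]<b); q=P[m][:,:2].astype(np.float32)
        print("tray",a,b,len(q),cv2.minAreaRect(q),np.median(P[m][:,2]))
E
python3 -c "
from h import *
s=state();print(s['ee_pos'],s['ee_rot'],s['force']); f=cams.grab_frame('top')
print(fit(f,(471,17),112)); tray(f)"
```

```text
[ 414.9196655  -286.99269079  164.08645173] [-1.79896502e+02 -1.19392022e-01  9.04016913e+01] [ 0.216439    0.07237462 -0.32575749]
(array([470.17,  16.48,  -3.17]), np.float64(0.015), 1238, np.float64(112.5))
tray 31 42 25 ((399.78680419921875, -358.7344665527344), (160.61032104492188, 19.077816009521484), 40.02847671508789) 36.58536830835146
tray 78 102 0 ((0.0, 0.0), (0.0, 0.0), 0.0) nan
  return _methods._mean(a, axis=axis, dtype=dtype,
  ret = ret.dtype.type(ret / rcount)
```

```bash
python3 -c "
from h import *
f=cams.grab_frame('scene'); tray(f); P=world(f)
m=(P[...,2]>86)&(P[...,2]<100)&(np.abs(P[...,0]-407)<60)&(np.abs(P[...,1]+360)<80);q=P[m];print(len(q),q.min(0),q.max(0),q.mean(0))
save(f,'tr3',(120,160,420,330))"
```

```text
tray 31 42 331 ((410.2955627441406, -361.477294921875), (100.86033630371094, 138.75790405273438), 89.11039733886719) 36.46386361122438
tray 78 102 469 ((407.9974365234375, -361.53375244140625), (19.32170867919922, 100.75723266601562), 0.24355073273181915) 91.52786266478267
336 [ 398.35203303 -411.91349822   86.05474195] [ 417.72041026 -311.12593112   96.56567574] [ 410.45182722 -364.16825094   92.15780932]
```

View pics/tr3.png

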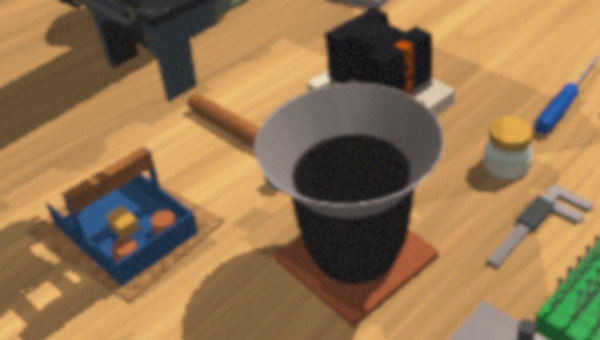

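Emit:
servo_tool --steps '[[0, [-36.7, -3.7, 0], [0, 0, 0.022]], [0, [-36.7, -3.7, 0], [0, 0, 0]], [0, [0, 0, 30], [0, 0, 0]], [0, [0, 0, 30], [0, 0, 0]], [0, [0, 0, 30], [0, 0, 0]], [0, [0, 0, 12], [0, 0, 0]], [0, [0, 0, 5], [0, 0, 0]], [0, [0, 0, 0], [0, 0, 0]], [0, [0, 0, 0], [0, 0, 0]], [0, [0, 0, 0], [0, 0, 0]]]'

```text
time_s: 38.7
ee_pos: [409.1, -361.0, 59.2]
ee_rot: [179.9, 0.1, 89.3]
force: [0.4, 0.0, 0.6]
gripper_width: 91.2
gripper_force: 0.0
```

```bash
python3 -c "
from h import *
f=cams.grab_frame('scene'); s=state(); print(s['ee_pos'],s['ee_rot'],s['force']); print(tipz())"
```

```text
[ 408.93782847 -360.99923374   59.08474708] [1.79896796e+02 8.53383032e-02 8.92626219e+01] [-0.41902881 -0.15076829 -0.66762727]
(array([ 408.8, -360.9,   58.9]), 91.62578233331953, [(346, [1, 8, 5, 6, 5, 0, 0, 0, 22, 51, 48, 53, 47, 54, 11]), (214, [0, 89, 0, 0, 0, 0, 0, 0, 12, 15, 13, 13, 20, 21, 18])])
```

Emit:
servo_tool --steps '[[0, [0, -1.5, 3], [0, 0, 0]], [0, [0, 0, 0], [0, 0, 0]], [255, [0, 0, 0], [0, 0, 0]], [255, [0, 0, 0], [0, 0, 0]], [255, [0, 0, 0], [0, 0, 0]], [255, [0, 0, 0], [0, 0, 0]], [255, [0, 0, 0], [0, 0, 0]], [255, [0, 0, 0], [0, 0, 0]], [255, [0, 0, 0], [0, 0, 0]], [255, [0, 0, 0], [0, 0, 0]]]' --squeeze 30

```text
time_s: 39.8
ee_pos: [406.8, -360.5, 54.9]
ee_rot: [180.0, -0.0, 89.3]
force: [0.0, 0.0, -0.1]
gripper_width: 30.2
gripper_force: 0.0
```

Emit:
servo_tool --steps '[[255, [0, 0, 0], [0, 0, 0]], [255, [0, 0, 0], [0, 0, 0]], [255, [0, 0, 0], [0, 0, 0]], [255, [0, 0, 0], [0, 0, 0]], [255, [0, 0, 0], [0, 0, 0]], [255, [0, 0, 0], [0, 0, 0]], [255, [0, 0, 0], [0, 0, 0]], [255, [0, 0, 0], [0, 0, 0]], [255, [0, 0, 0], [0, 0, 0]], [255, [0, 0, 0], [0, 0, 0]]]' --squeeze 60

```text
time_s: 40.8
ee_pos: [407.0, -360.5, 54.9]
ee_rot: [180.0, 0.0, 89.3]
force: [2.1, -0.6, -1.3]
gripper_width: 13.5
gripper_force: 60.0
```

Emit:
servo_tool --steps '[[255, [0, 0, -10], [0, 0, 0]], [255, [0, 0, -20], [0, 0, 0]], [255, [0, 0, -30], [0, 0, 0]], [255, [0, 0, -30], [0, 0, 0]], [255, [0, 0, -30], [0, 0, 0]], [255, [0, 0, -30], [0, 0, 0]], [255, [0, 0, -30], [0, 0, 0]], [255, [0, 0, -25], [0, 0, 0]], [255, [0, 0, -15], [0, 0, 0]], [255, [0, 0, -10], [0, 0, 0]]]'

```text
time_s: 41.8
ee_pos: [406.0, -360.3, 286.0]
ee_rot: [-180.0, 0.0, 89.2]
force: [0.2, 0.2, -5.8]
gripper_width: 13.8
gripper_force: 60.0
```

```bash
python3 -c "
from h import *
f=cams.grab_frame('scene'); s=state(); print(s['ee_pos'],s['ee_rot'],s['force'],s['gripper_width'])
P=world(f)
m=(P[...,2]>190)&(P[...,2]<420)&(np.abs(P[...,0]-407)<110)&(np.abs(P[...,1]+360)<80)
rgb=f['color'].astype(int); b=m&(rgb[...,2]>rgb[...,0]+25); print(b.sum(),P[b].min(0),P[b].max(0))
save(f,'tr4',(90,60,390,330))"
```

```text
[ 406.52008574 -360.70225011  287.04105324] [1.79946073e+02 8.63088654e-02 8.92499437e+01] [ 0.40260715  0.25818655 -3.58611772] 13.525077059699008
2056 [ 337.14331437 -412.39975117  237.09600091] [ 479.25282049 -310.92499964  299.68951575]
```

View pics/tr4.png

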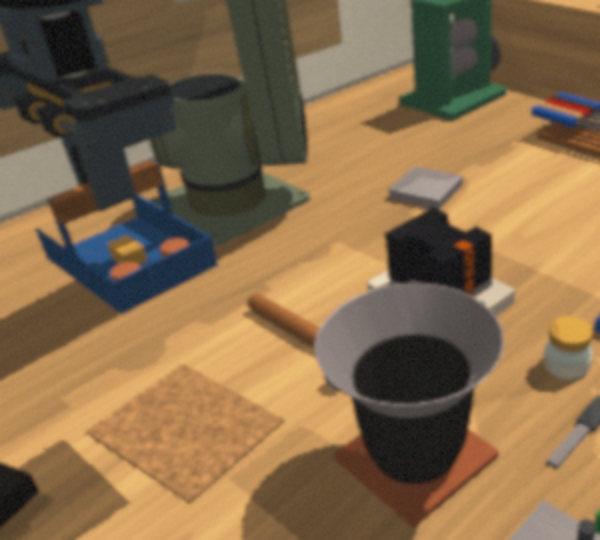

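The tray is lifted level with all three lumps aboard: brass and two copper buttons around (150,255) in the crop. The stack stays flush with its mouths in line. Carrying it over the funnel.

Emit:
servo_tool --steps '[[255, [4.4, 7.6, 0], [0, 0, 0]], [255, [11.6, 20.2, 0], [0, 0, 0]], [255, [18.9, 32.9, 0], [0, 0, 0]], [255, [21.8, 37.9, 0], [0, 0, 0]], [255, [21.8, 37.9, 0], [0, 0, 0]], [255, [21.8, 37.9, 0], [0, 0, 0]], [255, [18.9, 32.9, 0], [0, 0, 0]], [255, [14.5, 25.3, 0], [0, 0, 0]], [255, [8.7, 15.2, 0], [0, 0, 0]], [255, [2.9, 5.1, 0], [0, 0, 0]]]'

```text
time_s: 42.85
ee_pos: [662.8, -216.3, 281.7]
ee_rot: [-179.8, -0.1, 89.4]
force: [0.3, -0.1, -4.9]
gripper_width: 13.5
gripper_force: 60.0
```

Emit:
servo_tool --steps '[[255, [0, 0, 0], [-0.02, 0, 0]], [255, [0, 0, 0], [-0.04, 0, 0]], [255, [0, 0, 0], [-0.05, 0, 0]], [255, [0, 0, 0], [-0.05, 0, 0]], [255, [0, 0, 0], [-0.05, 0, 0]], [255, [0, 0, 0], [-0.04, 0, 0]], [255, [0, 0, 0], [-0.03, 0, 0]], [255, [0, 0, 0], [-0.02, 0, 0]], [255, [0, 0, 0], [0, 0, 0]], [255, [0, 0, 0], [0, 0, 0]]]'

```text
time_s: 43.85
ee_pos: [660.8, -218.9, 284.9]
ee_rot: [162.9, 0.0, 89.2]
force: [0.2, 0.2, -4.9]
gripper_width: 13.7
gripper_force: 60.0
```

```bash
python3 -c "
from h import *
f=cams.grab_frame('scene'); s=state(); print(s['ee_pos'],s['ee_rot'],s['force'],s['gripper_width'],s['qpos'])
P=world(f)
rgb=f['color'].astype(int)
m=(P[...,2]>185)&(P[...,2]<420)&(np.abs(P[...,0]-680)<130)&(np.abs(P[...,1]+219)<90)
b=m&(rgb[...,2]>rgb[...,0]+25); print(b.sum(),P[b].min(0),P[b].max(0))
t=cams.grab_frame('top');Q=world(t);m=(np.hypot(Q[...,0]-400,Q[...,1]+361)<125)&(Q[...,2]>2)&(Q[...,2]<7)
c=t['color'].astype(int); n,l,st,ce=cv2.connectedComponentsWithStats(cv2.medianBlur(m.astype(np.uint8),5));k=1+np.argmax(st[1:,4]);print('mat',cv2.minAreaRect(Q[l==k][:,:2].astype(np.float32)))
save(f,'tr5',(200,20,480,310))"
```

```text
[ 661.28261669 -218.76549861  284.87537695] [1.62838985e+02 2.37848148e-03 8.92376960e+01] [ 0.37246545  0.30727378 -4.70703322] 13.65294102642573 [-22.41772292  18.48766903  78.97525567   6.80775258  66.66999784
 -23.48267465]
2419 [ 601.91932298 -271.73177395  218.69385317] [ 743.31680871 -167.54594966  300.39882746]
mat ((348.1776123046875, -231.71273803710938), (103.95651245117188, 416.2283020019531), 2.568375825881958)
```

View pics/tr5.png

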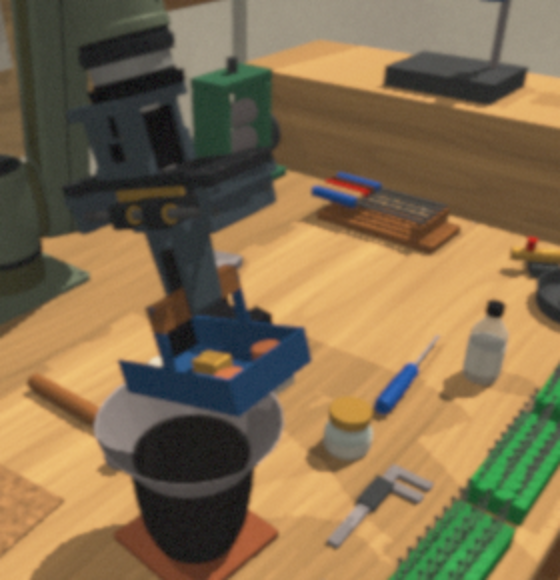

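Emit:
servo_tool --steps '[[255, [0, -4, 7], [0, 0, 0]], [255, [0, -7, 11], [0, 0, 0]], [255, [0, -7, 11], [0, 0, 0]], [255, [0, -3.4, 6.3], [0, 0, 0]], [255, [0, 0, 0], [-0.06, 0, 0]], [255, [0, 0, 0], [-0.1, 0, 0]], [255, [0, 0, 0], [-0.11, 0, 0]], [255, [0, 0, 0], [-0.11, 0, 0]], [255, [0, 0, 0], [-0.1, 0, 0]], [255, [0, 0, 0], [-0.06, 0, 0]]]'

```text
time_s: 44.95
ee_pos: [651.3, -217.4, 244.7]
ee_rot: [132.7, -0.1, 89.4]
force: [0.5, 1.7, -4.3]
gripper_width: 13.7
gripper_force: 60.0
```

Emit:
servo_tool --steps '[[255, [0, 0, 0], [0, 0, 0]], [255, [0, 0, 0], [0, 0, 0]], [255, [0, 0, 0], [0, 0, 0]], [255, [0, 0, 0], [0, 0, 0]], [255, [0, 0, 0], [0, 0, 0]], [255, [0, 0, 0], [0, 0, 0]], [255, [0, 0, 0], [0, 0, 0]], [255, [0, 0, 0], [0, 0, 0]], [255, [0, 0, 0], [0, 0, 0]], [255, [0, 0, 0], [0, 0, 0]]]'

```text
time_s: 45.95
ee_pos: [652.2, -217.1, 244.9]
ee_rot: [132.8, -0.1, 89.5]
force: [0.9, -0.3, -1.3]
gripper_width: 13.6
gripper_force: 60.0
```

```bash
python3 -c "
from h import *
f=cams.grab_frame('scene'); s=state(); print(s['ee_pos'],s['ee_rot'],s['force'],s['gripper_width'])
save(f,'tr6',(200,20,480,310))"
```

```text
[ 652.20891231 -217.07342376  244.97356966] [132.81505723  -0.14170192  89.45907044] [ 0.26472181  0.36912331 -2.45062687] 13.36978266691291
```

View pics/tr6.png

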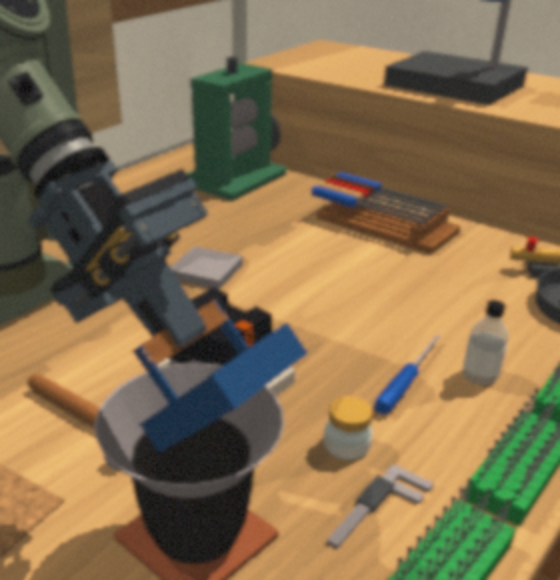

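Emit:
servo_tool --steps '[[255, [0, 8, -7], [0, 0, 0]], [255, [0, 14, -13], [0, 0, 0]], [255, [0, 15, -14], [0, 0, 0]], [255, [0, 0, 0], [0.1, 0, 0]], [255, [0, 0, 0], [0.125, 0, 0]], [255, [0, 0, 0], [0.125, 0, 0]], [255, [0, 0, 0], [0.125, 0, 0]], [255, [0, 0, 0], [0.125, 0, 0]], [255, [0, 0, 0], [0.125, 0, 0]], [255, [0, 0, 0], [0.1, 0, 0]]]'

```text
time_s: 47.0
ee_pos: [653.7, -216.5, 296.0]
ee_rot: [179.8, -0.2, 89.5]
force: [0.4, -0.6, -2.4]
gripper_width: 13.7
gripper_force: 60.0
```

```bash
python3 -c "
from h import *
f=cams.grab_frame('top'); s=state(); print(s['ee_pos'],s['ee_rot'],s['force'],s['gripper_width'])
for n in ('scrap1','scrap4'):
  for o in outline_of(f,n)[:4]: print(n,round(o['confidence'],2),o['at'],o['pixels'].sum())
Q=world(f);m=(np.abs(Q[...,0]-400)<130)&(np.abs(Q[...,1]+361)<130)
hsv=cv2.cvtColor(f['color'],cv2.COLOR_RGB2HSV)
o=outline_of(f,'mat')[0]; print('mat',o['confidence'],cv2.minAreaRect(Q[o['pixels']&(Q[...,2]<8)&(f['z_map']>0)][:,:2].astype(np.float32)))
g=cams.grab_frame('scene'); save(g,'tr7',(60,40,360,310))"
```

```text
[ 656.34685683 -216.18214633  293.34374238] [179.94294591  -0.24220908  89.61573953] [ 5.21198205 -0.0130293  -3.50529887] 13.659447369476439
scrap1 0.44 [312.3, 241.1] 1539
scrap4 0.44 [312.3, 241.1] 1539
mat 0.98 ((401.6570129394531, -364.25225830078125), (183.62258911132812, 128.90980529785156), 3.4424171447753906)
```

View pics/tr7.png

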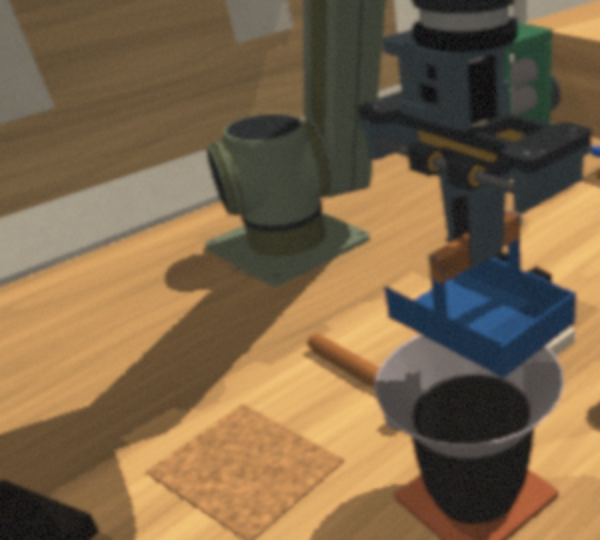

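Emit:
servo_tool --steps '[[255, [-9, -16, 0], [0, 0, 0]], [255, [-18.3, -31, 0], [0, 0, 0]], [255, [-18.3, -31, 0], [0, 0, 0]], [255, [-18.3, -31, 0], [0, 0, 0]], [255, [-18.3, -31, 0], [0, 0, 0]], [255, [-18.3, -31, 0], [0, 0, 0]], [255, [-18.3, -31, 0], [0, 0, 0]], [255, [-18.3, -31, 0], [0, 0, 0]], [255, [-9, -15, 0], [0, 0, 0]], [255, [0, 0, 0], [0, 0, 0]]]'

```text
time_s: 48.25
ee_pos: [400.2, -361.2, 294.7]
ee_rot: [179.6, -0.1, 89.3]
force: [0.8, -0.7, -2.0]
gripper_width: 13.6
gripper_force: 60.0
```

Emit:
servo_tool --steps '[[255, [0, 0, 20], [0, 0, 0]], [255, [0, 0, 35], [0, 0, 0]], [255, [0, 0, 35], [0, 0, 0]], [255, [0, 0, 35], [0, 0, 0]], [255, [0, 0, 35], [0, 0, 0]], [255, [0, 0, 35], [0, 0, 0]], [255, [0, 0, 20], [0, 0, 0]], [255, [0, 0, 10], [0, 0, 0]], [255, [0, 0, 0], [0, 0, 0]], [255, [0, 0, 0], [0, 0, 0]]]'

```text
time_s: 49.25
ee_pos: [405.6, -360.5, 69.8]
ee_rot: [179.6, -0.1, 89.5]
force: [-0.4, 0.5, -2.8]
gripper_width: 13.5
gripper_force: 60.0
```

Emit:
servo_tool --steps '[[255, [0, 0, 6], [0, 0, 0]], [255, [0, 0, 4], [0, 0, 0]], [255, [0, 0, 2], [0, 0, 0]], [255, [0, 0, 1], [0, 0, 0]], [255, [0, 0, 0.7], [0, 0, 0]], [255, [0, 0, 0.5], [0, 0, 0]], [255, [0, 0, 0.3], [0, 0, 0]], [255, [0, 0, 0], [0, 0, 0]], [255, [0, 0, 0], [0, 0, 0]], [255, [0, 0, 0], [0, 0, 0]]]'

```text
time_s: 50.25
ee_pos: [405.1, -359.9, 55.0]
ee_rot: [179.6, -0.2, 89.5]
force: [-0.3, 2.6, 6.0]
gripper_width: 13.4
gripper_force: 60.0
```

Emit:
servo_tool --steps '[[0, [0, 0, 0], [0, 0, 0]], [0, [0, 0, 0], [0, 0, 0]], [0, [0, 0, 0], [0, 0, 0]], [0, [0, 0, 0], [0, 0, 0]], [0, [0, 0, 0], [0, 0, 0]], [0, [0, 0, -10], [0, 0, 0]], [0, [0, 0, -30], [0, 0, 0]], [0, [0, 0, -40], [0, 0, 0]], [0, [0, 0, -40], [0, 0, 0]], [0, [0, 0, 0], [0, 0, 0]]]'

```text
time_s: 51.25
ee_pos: [407.0, -363.1, 180.6]
ee_rot: [179.1, 0.3, 89.5]
force: [0.6, -0.1, 0.9]
gripper_width: 90.0
gripper_force: 0.0
```

Emit:
servo_tool --steps '[[0, [38, 0, -20], [0, 0, 0]], [0, [38, 0, -20], [0, 0, 0]], [0, [38, 0, 0], [0, 0, 0]], [0, [38, 0, 0], [0, 0, 0]], [0, [38, 0, 0], [0, 0, 0]], [0, [0, 0, 0], [0, 0, 0]], [0, [0, 0, 0], [0, 0, 0]], [0, [0, 0, 0], [0, 0, 0]], [0, [0, 0, 0], [0, 0, 0]], [0, [0, 0, 0], [0, 0, 0]]]'

```text
time_s: 52.25
ee_pos: [405.4, -171.4, 214.4]
ee_rot: [179.7, -0.2, 89.5]
force: [-0.0, -0.7, 0.9]
gripper_width: 91.3
gripper_force: 0.0
```

```bash
python3 -c "
from h import *
f=cams.grab_frame('top'); s=state(); print(s['ee_pos'],s['force'],s['gripper_width'])
print(fit(f,(471,17),112)); tray(f)
P=world(f); m=(np.hypot(P[...,0]-642,P[...,1]+219)<56)&(f['z_map']>0)&(P[...,2]<122); z=P[m][:,2]; print(np.histogram(z,np.arange(0,130,8)))
im=cv2.cvtColor(f['color'],cv2.COLOR_RGB2BGR); c=cv2.resize(im[125:215,280:480],None,fx=4,fy=4,interpolation=cv2.INTER_CUBIC); cv2.imwrite('pics/cru.png',np.clip(c.astype(int)*2,0,255))"
```

```text
[ 405.42219465 -171.2834008   214.37962674] [ 0.39062423 -0.32341146 -0.13525618] 91.01679641448548
(array([470.14,  16.5 ,  -3.1 ]), np.float64(0.015), 1240, np.float64(112.4))
tray 31 42 115 ((403.9198913574219, -360.673095703125), (100.65718078613281, 137.3192138671875), 89.62406158447266) 36.714684044085516
tray 78 102 105 ((403.6727600097656, -387.10760498046875), (46.09001159667969, 13.172344207763672), 89.19386291503906) 93.89215944580314
(array([  0,  15, 309, 181, 144, 161, 108,  65,  45,  31,  30,  13,  17,
        15,  11,   4]), array([  0,   8,  16,  24,  32,  40,  48,  56,  64,  72,  80,  88,  96,
       104, 112, 120, 128]))[ WARN:0@3.131] global loadsave.cpp:1063 imwrite_ Unsupported depth image for selected encoder is fallbacked to CV_8U.
```

View pics/cru.png

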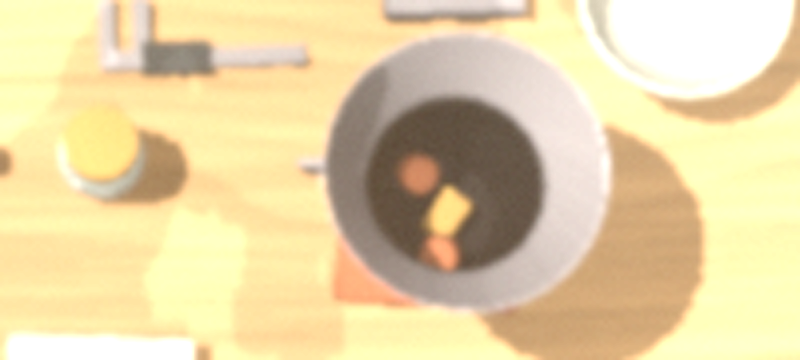

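Both copper buttons (419,173 and 440,252) and the brass lump (448,212) lie in the crucible. The tray is back on its mat and the cover is flush, so I'm handing in.

```bash
python3 -c "
from workcell import ticket
print(ticket.job_done())"
```

```text
the job is handed in; nothing more can be done
None
```

The job is handed in at about 52 s of the 210 s allowed; no verdict came back. All four plates are stacked in order, the cover about 1.6 mm from the stand's centre. All three scrap lumps are in the crucible, the empty tray is upright on its mat, and no tool, jar or bottle was touched.

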